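# Load the counter carriage and send it home

## Task

Get the serving carriage ready and send it back to the kitchen: first press its red brake lever fully down so that it is locked, and while it is locked push the leaning serving boards upright so that they stand square and tight against the backstop, stand every condiment jar from the counter upright in the carriage's tray, and turn the warmer's dial fully anticlockwise to off. Only then lift the brake lever fully up to release it, and after that push the carriage all the way home to its left end with boards and jars still standing. Leave the other tableware on the counter where it is.

Things in the scene. Friction and masses are not known exactly. Their poses are not given: they have to be found in the camera images.
- brake (a joint): Kick-down brake lever, a steel bar with a red pad on the carriage's near side, rad: 0 = fully up (bar 0.8 rad above level, released), 0.8 = fully down (bar level, locked). Needs about 4 N at the pad, stays where left. Down, a tongue under the bar sits between two steel blocks on the dock, so the carriage cannot roll; it fits only while joint carriage is below about 0.002.
- brake_hinge (a point): On the lever's hinge axis, 36 mm above the counter, on the carriage's near side; the axis runs along the carriage's y. The two steel blocks that take the tongue are 22 mm high and reach from 12 to 38 mm out from this axis towards the robot, under the bar.
- brake_pad (a point): Centre of the red pad at the lever's free end, 60 mm from the hinge axis: 36 mm above the counter when locked, 79 mm when released. Pad 22 mm along the lever, 26 mm wide (along the carriage's y), 10 mm thick. The point's own -x points along the bar away from the hinge. Both sides of the pad are free: press it from above, or pinch it from above and lift it round its arc.
- carriage (a joint): Position of the wheeled wooden carriage on its dock track, m: 0 = the loading end where it starts, 0.15 = fully home, against the stop at the far end of travel. It moves along its own +y (to the robot's left). Free-rolling it needs about 3 N.
- backstop (a point): On the carriage: middle of the flat inner face of the backstop, at its foot, at carriage floor height (50 mm above the counter). Carriage axes: x across it, away from the robot; y along the track, towards home and into the backstop; z up. Backstop 140 mm wide, 75 mm high. Side walls 20 mm high at x = +-65 mm. The boards stand on the floor at negative y.
- lips (a point): On the carriage, floor height, midway between the two 36 mm high, 10 mm thick lips that the boards lean on (at y = -63 mm from the backstop face). One lip at each side; between them, from x = -43 to +43 mm, only a 15 mm high wall, so a finger can pass there and push the boards towards the backstop. Same axes as backstop.
- tray (a point): On the carriage, centre of the jar tray's floor (50 mm above the counter), same axes as backstop. The tray is 130 mm (x) by 190 mm (y) inside; its side walls are 20 mm high, the wall towards the boards 15 mm, the tail wall 30 mm.
- tail (a point): On the carriage, middle of the top edge of the tail wall's outer face (80 mm above the counter; the face reaches from there down to 34 mm and is 140 mm wide, 6 mm thick): the face to push on, along the carriage's +y, to roll it home. Same axes.
- dial (a joint): The plate warmer's white dial on a grey control box, rad: 0 = off, at its anticlockwise end stop (seen from above); it grows clockwise, up to 4.7. About 0.03 N m, stays where left.
- dial_grip (a point): On the dial's axis, in the bar that is turned by hand: bar 42 mm long along the point's own x, 14 mm wide along its y, from 57 to 89 mm above the counter; the point is 82 mm above it. The point turns with the dial. The box below is 130 by 110 mm, 45 mm high.
- board1: Wooden serving board, 120 (x) by 14 (y, thickness) by 60 mm (z, height when standing on its long edge), about 0.1 kg; origin in the middle of the lower long edge face. Starts on the carriage leaning about 17 degrees, its top towards the tray; board1 is nearest the backstop, then board2, then board3 on the lips.
- board2: Wooden serving board, 120 (x) by 14 (y, thickness) by 60 mm (z, height when standing on its long edge), about 0.1 kg; origin in the middle of the lower long edge face. Starts on the carriage leaning about 17 degrees, its top towards the tray; board1 is nearest the backstop, then board2, then board3 on the lips.
- board3: Wooden serving board, 120 (x) by 14 (y, thickness) by 60 mm (z, height when standing on its long edge), about 0.1 kg; origin in the middle of the lower long edge face. Starts on the carriage leaning about 17 degrees, its top towards the tray; board1 is nearest the backstop, then board2, then board3 on the lips.
- jar1: Squat condiment jar, amber with black lid, 42 mm diameter, 45 mm high, about 0.09 kg, standing on the counter in front of the robot or to its left; origin at the centre of its underside, z up. May be absent.
- jar2: Squat condiment jar, amber with black lid, 42 mm diameter, 45 mm high, about 0.09 kg, standing on the counter in front of the robot or to its left; origin at the centre of its underside, z up. May be absent.
- jar3: Squat condiment jar, amber with black lid, 42 mm diameter, 45 mm high, about 0.09 kg, standing on the counter in front of the robot or to its left; origin at the centre of its underside, z up. May be absent.
- jar4: Squat condiment jar, amber with black lid, 42 mm diameter, 45 mm high, about 0.09 kg, standing on the counter in front of the robot or to its left; origin at the centre of its underside, z up. May be absent.
- teacup: Bystander, not part of the job: blue teacup, 66 mm across, 60 mm high; origin at the centre of its underside.
- masu: Bystander, not part of the job: square wooden cup, 80 mm, 50 mm high; origin at the centre of its underside.
- sauce: Bystander, not part of the job: amber sauce bottle with red cap, 44 mm across, 120 mm high; origin at the centre of its underside.
- bowl: Bystander, not part of the job: white bowl, 100 mm across, 50 mm high; origin at the centre of its underside.
- tin: Bystander, not part of the job: copper tea tin, 66 mm across, 90 mm high; origin at the centre of its underside.
- rest: Bystander, not part of the job: blue chopstick rest, 60 by 18 by 12 mm; origin at the centre of its underside.
- mill: Bystander, not part of the job: dark wooden mill, 44 mm across, 120 mm high; origin at the centre of its underside.
There are look-alikes about, which are no part of the job. What is shaped like the board2 but pink is not meant.

How it is judged:
On the way, in this order (a step that is already met when the one before it is completed fails the run):
1. the brake lever is fully down with the carriage at its loading end (value of joint brake above 0.7 rad and value of joint carriage below 0.01 m), for 0.2 s.
2. with the brake still locked: boards upright and square against the backstop, every jar in the tray, dial off (all of step 1 and angle between each of board1, board2, board3's own z axis and vertical below 0.07 rad and angle between the x axis of each of board1, board2, board3 and the x axis of backstop, either way round below 0.06 rad and y of board1 in the frame of backstop between -0.013 and -0.004 m and z of board1 in the frame of backstop between -0.004 and 0.005 m and y of board2 in the frame of backstop between -0.027 and -0.018 m and z of board2 in the frame of backstop between -0.004 and 0.005 m and y of board3 in the frame of backstop between -0.041 and -0.032 m and z of board3 in the frame of backstop between -0.004 and 0.005 m and x of jar1 in the frame of tray between -0.048 and 0.048 m and y of jar1 in the frame of tray between -0.077 and 0.077 m and z of jar1 in the frame of tray between -0.005 and 0.006 m and angle between each of jar1, jar2, jar3, jar4's own z axis and vertical below 0.1 rad and linear speed of each of jar1, jar2, jar3, jar4 below 0.03 m/s and x of jar2 in the frame of tray between -0.048 and 0.048 m and y of jar2 in the frame of tray between -0.077 and 0.077 m and z of jar2 in the frame of tray between -0.005 and 0.006 m and x of jar3 in the frame of tray between -0.048 and 0.048 m and y of jar3 in the frame of tray between -0.077 and 0.077 m and z of jar3 in the frame of tray between -0.005 and 0.006 m and x of jar4 in the frame of tray between -0.048 and 0.048 m and y of jar4 in the frame of tray between -0.077 and 0.077 m and z of jar4 in the frame of tray between -0.005 and 0.006 m and value of joint dial below 0.12 rad), for 0.3 s.
3. the brake lever is lifted fully up before the carriage is rolled (value of joint brake below 0.2 rad and value of joint carriage below 0.03 m), for 0.1 s.
At the end, for the whole second after the job is handed in: Carriage within 10 mm of its home stop; lever up (0.2 rad); dial off (0.12 rad); all boards upright (4 deg) and square (3.4 deg) on the carriage floor, tight to backstop and each other (6 mm); every jar upright, at rest on the tray floor (value of joint carriage above 0.14 m and value of joint brake below 0.2 rad and value of joint dial below 0.12 rad and angle between each of board1, board2, board3's own z axis and vertical below 0.07 rad and angle between the x axis of each of board1, board2, board3 and the x axis of backstop, either way round below 0.06 rad and y of board1 in the frame of backstop between -0.013 and -0.004 m and z of board1 in the frame of backstop between -0.004 and 0.005 m and y of board2 in the frame of backstop between -0.027 and -0.018 m and z of board2 in the frame of backstop between -0.004 and 0.005 m and y of board3 in the frame of backstop between -0.041 and -0.032 m and z of board3 in the frame of backstop between -0.004 and 0.005 m and x of jar1 in the frame of tray between -0.048 and 0.048 m and y of jar1 in the frame of tray between -0.077 and 0.077 m and z of jar1 in the frame of tray between -0.005 and 0.006 m and angle between each of jar1, jar2, jar3, jar4's own z axis and vertical below 0.1 rad and linear speed of each of jar1, jar2, jar3, jar4 below 0.03 m/s and x of jar2 in the frame of tray between -0.048 and 0.048 m and y of jar2 in the frame of tray between -0.077 and 0.077 m and z of jar2 in the frame of tray between -0.005 and 0.006 m and x of jar3 in the frame of tray between -0.048 and 0.048 m and y of jar3 in the frame of tray between -0.077 and 0.077 m and z of jar3 in the frame of tray between -0.005 and 0.006 m and x of jar4 in the frame of tray between -0.048 and 0.048 m and y of jar4 in the frame of tray between -0.077 and 0.077 m and z of jar4 in the frame of tray between -0.005 and 0.006 m); the robot touches nothing.
It fails at once if another piece of tableware is shifted by more than 3 cm or knocked over (distance of any of teacup, masu, sauce, bowl, tin, rest, mill from where it was at the start of the episode above 0.03 m or angle between any of teacup, masu, sauce, bowl, tin, rest, mill's own z axis and vertical above 0.5 rad).
Of jar1, jar2, jar3, jar4 only 2 to 4 are there at a start; the rules pass over those that are not, and their reading is None.
At some moment in a run one of jar1, jar2, jar3, jar4 may be knocked a few centimetres aside while the robot is not near it.
It also fails if it takes over 210 s, if anything falls off the work surface, if the arm or the gripper's body presses on something with over 40 N, if the wrist force passes 120 N, or if a joint passes its speed limit or range.

## Robot

A 6-joint arm with a two-finger parallel gripper is mounted at the origin on the work surface. World frame = base frame: x ahead of the robot, y to its left, z up, the work surface at z = 0. Lengths are in m, angles in rad, forces in N, time in s.
With the tool pointing down it reaches from about 0.25 to 0.725 m from the base axis. Payload 4 kg.
Tool frame: the origin (TCP) lies at the very end of the fingers, on their centre line; the grasp point (between the pads) lies 19 mm behind it; z points along the fingers, y is the direction in which the jaws open and shut (so a half turn about z gives the same grasp; the last joint's range is limited). The gripper opens to 85 mm and grips with 20 to 120 N. Pads are 22 mm wide; open, the fingers measure 114 mm over their backs; the gripper's body (76 mm by 85 mm) begins 54 mm behind the grasp point. The pads swing forward as they close: fully open they stand 13 mm farther back than shut.
Start: joints at [1.288, 0.241, 0.005, 1.335, 0, 1.571], TCP at [0.14, 0.48, 0.231] pointing down, gripper open.
Joint ranges: [-2.72, 2.72], [-1.05, 1.87], [-1.09, 1.28], [-1.99, 2.15], [-1.42, 1.44], [-3.14, 3.14]. Speed limits (rad/s): [2.79, 2.79, 3.14, 3.14, 3.14, 3.14].

## Interface

Orientations are given as a rotation vector (axis times angle).
In Python, from plant import * gives the robot as it stands.
- The arm moves only by the tool servo_tool, never from a script. Its argument "steps" is a list of rows, each a list of 2 entries, a list of its own where there are three numbers: the shift along the world's x, y, z normalised to -1 to 1, where 1 is 0.2 m, then the turn, a rotation vector about the world's x, y, z normalised to -1 to 1, where 1 is 180 degrees. A call has 1 to 5 rows; each row is the pose to reach, as a shift and turn from the pose commanded when the call began, turning the shorter way round; what a row does not reach only later rows make up. A row lasts 1/8 s, in which the tool goes at most 62.5 mm and 10.7 degrees, less where a joint would pass 70% of its speed; a pose out of reach is approached as far as the arm can. A call with a number of a shift or a turn outside -1 to 1 is refused whole. A call with a gripper value outside its range is refused whole. "hand" is the closure, from -1 (fully open) to 1 (shut), so that 0 is half open, set as the call begins (left out, the last holds). The fingers move at their own pace and stop on an object; "force" is the grip in N (left out, the last holds). Time passes only in rows, so rows that repeat a pose let the fingers close. It gives the time, the measured TCP pose, the force and the opening at its end, in the units of the state.
- sense(): the state, without advancing time (a new reading comes with each control period).
- capture(name): name is "scene" or "top"; returns the picture (384x512x3 uint8, blue, green, red); there is no depth.
- get_calibration(name): a dict with "fovy" (degrees; the focal length in pixels is half the picture's height over the tangent of half this angle, whatever the lens; pixels are square), "cx", "cy" (the principal point, pixels), "R" (3x3) and "t" (3): a world point X has camera coordinates R X + t. Camera axes: x right, y down, z forward; pixel columns grow to the right and rows downward; lengths in m; the calibration is good to about 2 mm. A picture is of the moment at which its call begins. get_calibration takes no time and is no camera call.
- hand_in(): hands the job in, once; it reports no verdict.
Trained networks look in the newest picture that a camera, given by its name, has taken for a name from the list of things; names that differ only in an ending like _2 or _b are one class to them, and where a whole thing is asked for, a point or a joint stands for the part that bears it (a point fixed in the world has none). Each returns a list of dicts, best first, with "confidence" (0 to 1); they miss things now and then, are a little off and sometimes report something else, mostly with a low value. They report only what shows in the picture. A call takes as long as a camera call. They do not tell look-alikes from the thing itself.
- silhouettes(thing, camera): "pixels" (384x512 bool, what is visible of it) and "pixel" ([column, row] in pixels, amid what is visible of it).
- tip_of(thing, camera): "pixel" ([column, row] in pixels: a listed point, or the origin of a listed thing).
The state is a dict: "clock": time; "joint_positions": joint angles; "dq": joint speeds; "tau": joint torques, N m; "tool_pos": TCP position; "eef_rot": TCP orientation; "force": force on the tool from outside, world axes, zero at the start; "torque": the same for the moment, N m; "opening": opening from 0.0 (shut) to 1.0 (fully open).
Only numpy, scipy, OpenCV 4.12 (cv2) and the standard library are available. Lean on these libraries where they do the work, as an engineer would, in place of code of your own. Each camera call takes 0.05 s, during which the arm holds its last target.

## Working session

There is one attempt and no reset: what is moved stays moved. The work goes in short steps, Python scripts to look and compute and a tool call to move; the robot and the scene stay as the last step left them, time stands still between calls to the robot, and variables do not carry over. Pictures are saved under pics/ and viewed, and the job is handed in when it is done.

Besides the shell and the picture viewer there is one more tool, called after "Call:" by a JSON object that holds its "method" and its "body", one argument or row to a line. servo_tool: Moves the arm, as the interface text tells. Scaled input: -1 to 1 covers 0.2 m each way for a shift and 180 degrees each way for a turn. Its arguments: {"type":"object","properties":{"steps":{"type":"array","items":{"type":"array"}},"hand":{"type":"number"},"force":{"type":"number"}},"required":["steps"]}

```bash
ls; mkdir -p pics; cat > h.py <<'E'
from plant import *
import numpy as np, cv2
def ray(cam,p):
    c=get_calibration(cam); f=192/np.tan(np.radians(c["fovy"])/2)
    R=np.array(c["R"]);t=np.array(c["t"])
    d=R.T@np.array([(p[0]-c["cx"])/f,(p[1]-c["cy"])/f,1.]); o=-R.T@t
    return o,d
def atz(cam,p,z):
    o,d=ray(cam,p); return o+d*(z-o[2])/d[2]
def proj(cam,X):
    c=get_calibration(cam); f=192/np.tan(np.radians(c["fovy"])/2)
    q=np.array(c["R"])@np.array(X)+np.array(c["t"]); return np.array([c["cx"]+f*q[0]/q[2],c["cy"]+f*q[1]/q[2]])
def tri(p1,p2):
    o1,d1=ray("scene",p1);o2,d2=ray("top",p2)
    d1/=np.linalg.norm(d1);d2/=np.linalg.norm(d2)
    s=np.linalg.lstsq(np.array([d1,-d2]).T,o2-o1,rcond=None)[0]
    a=o1+d1*s[0];b=o2+d2*s[1]; return (a+b)/2,np.linalg.norm(a-b)
E
python3 - <<'E'
from h import *
for c in("scene","top"):
    k=get_calibration(c);print(c,k)
    im=capture(c);cv2.imwrite(f"pics/{c}0.png",cv2.resize(im,(800,600),interpolation=cv2.INTER_CUBIC));np.save(f"{c}0.npy",im)
print(sense())
for th in ["brake_hinge","brake_pad","backstop","lips","tray","tail","dial_grip","jar1","board1","board2"]:
    for c in("scene","top"):
        print(th,c,[(np.round(r["pixel"],1),round(r["confidence"],2)) for r in tip_of(th,c)])
E
```

```text
pics
scene {'fovy': 48.77430072125425, 'cx': 255.67050793502395, 'cy': 193.10564869022272, 'R': array([[-0.55353941,  0.83279861,  0.00637085],
       [ 0.61510846,  0.4139797 , -0.67101593],
       [-0.56145854, -0.367515  , -0.74141556]]), 't': array([ 0.22887831, -0.2034267 ,  1.41307142])}
top {'fovy': 48.96545382195643, 'cx': 263.6347963544547, 'cy': 186.56759461008824, 'R': array([[-0.01068679, -0.99986465, -0.01250861],
       [-0.99911864,  0.01118495, -0.04045787],
       [ 0.0405923 ,  0.01206523, -0.99910295]]), 't': array([0.01618123, 0.4090935 , 1.432786  ])}
{'clock': 0.1, 'joint_positions': array([ 1.28802108e+00,  2.41360589e-01,  3.88462953e-03,  1.33519436e+00,
       -6.59586685e-06,  1.57081469e+00]), 'dq': array([-0.00016275, -0.00261851,  0.00526972, -0.00034696,  0.00237208,
        0.00122476]), 'tau': array([-2.14988368e-04, -3.73138583e+01,  2.53009397e+01,  1.08672353e-02,
       -1.88445722e-05, -1.72517002e-05]), 'tool_pos': array([0.13935902, 0.4796126 , 0.23050031]), 'eef_rot': array([-4.42695949e-01, -3.10998363e+00,  2.91550579e-03]), 'force': array([
[... 1183 characters left out ...]
rray([188. , 171.1]), 0.58), (array([245.4, 185.9]), 0.45), (array([212.6, 176.1]), 0.44)]
board1 scene [(array([219.7, 254.7]), 0.91), (array([208.2, 128.4]), 0.78), (array([213.8, 249.8]), 0.68), (array([208.8, 247.9]), 0.57)]
board1 top [(array([360.7, 244.2]), 0.96), (array([150.8, 141.3]), 0.71), (array([268.7, 129.6]), 0.66), (array([271.3, 127.9]), 0.63), (array([261.6, 127.1]), 0.61)]
board2 scene [(array([219.7, 254.7]), 0.91), (array([208.2, 128.4]), 0.78), (array([213.8, 249.8]), 0.68), (array([208.8, 247.9]), 0.57)]
board2 top [(array([360.7, 244.2]), 0.96), (array([150.8, 141.3]), 0.71), (array([268.7, 129.6]), 0.66), (array([271.3, 127.9]), 0.63), (array([261.6, 127.1]), 0.61)]
```

View pics/scene0.png

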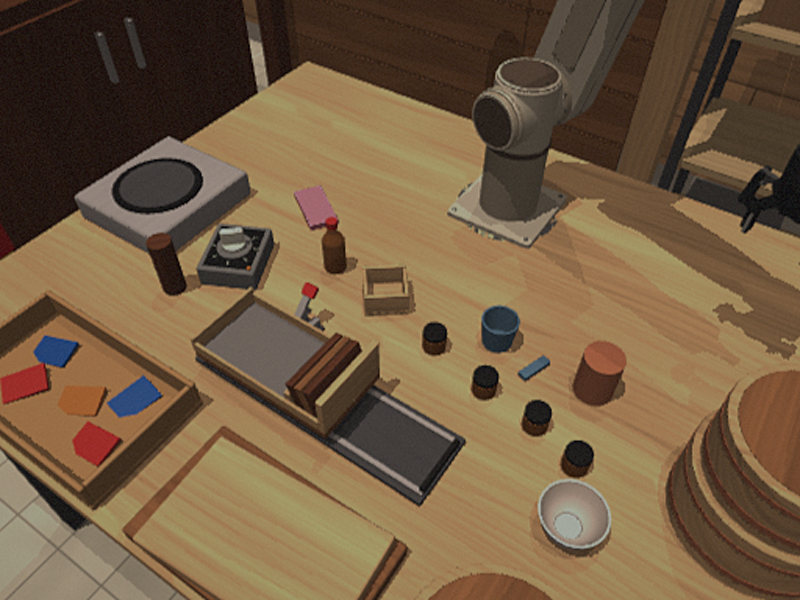

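View pics/top0.png

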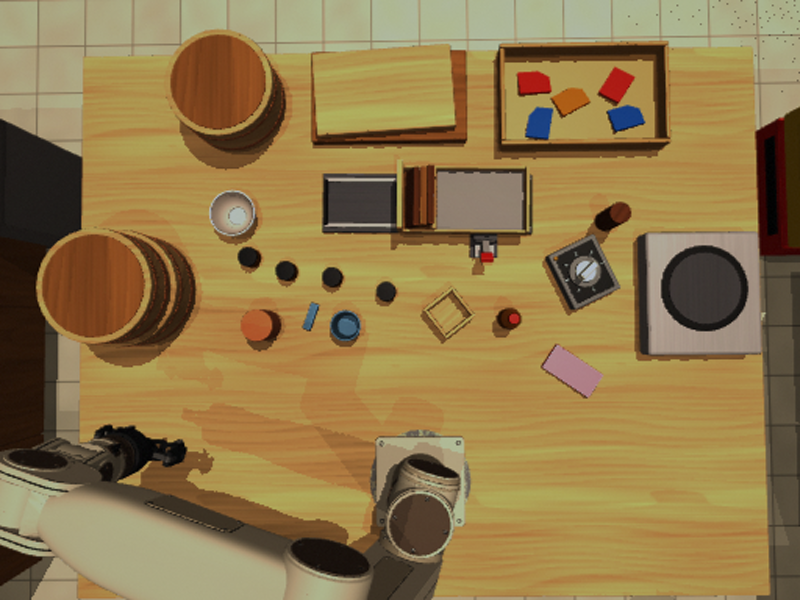

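```bash
python3 - <<'E'
from h import *
P=dict(hinge=((192.3,204.5),(222.9,207.4)),backstop=((219.5,252),(258.8,129.5)),lips=((203,242.9),(276.9,129)),tray=((171,220.7),(309,127.2)),tail=((138.8,199.3),(342.4,127.3)),dial=((148.7,151.2),(376.3,173.4)),pad=((196.7,185.8),(312.3,164.8)),hinge2=((192.3,204.5),(308.2,152.2)))
for k,(a,b) in P.items(): 
    X,e=tri(a,b);print(k,X.round(4),round(e,4))
for p in [(342,272.4),(272.7,226),(307.7,251.3),(368.7,296.9)]: print(atz("scene",p,0).round(4))
for p in [(245.4,185.9),(212.6,176.1),(188,171.1),(160.8,159.6)]: print(atz("top",p,0).round(4))
for c in("scene","top"):
    im=np.load(f"{c}0.npy")
    if c=="scene": cr=im[100:280,90:290]
    else: cr=im[80:240,230:430]
    cv2.imwrite(f"pics/{c}0c.png",cv2.resize(cr,None,fx=3.3,fy=3.3,interpolation=cv2.INTER_CUBIC))
E
```

```text
hinge [0.4634 0.034  0.1658] 0.3161
backstop [0.6009 0.0225 0.0474] 0.007
lips [ 0.6006 -0.0348  0.0405] 0.0013
tray [ 0.601  -0.1394  0.0567] 0.0053
tail [ 0.5984 -0.2495  0.0672] 0.0018
dial [ 0.4454 -0.3573  0.0682] 0.0012
pad [ 0.4766 -0.1496  0.0709] 0.0014
hinge2 [ 0.5198 -0.1371  0.0432] 0.0044
[0.4577 0.2866 0.    ]
[0.4306 0.0667 0.    ]
[0.45   0.1854 0.    ]
[0.4833 0.3689 0.    ]
[0.4126 0.0745 0.    ]
[0.4477 0.1873 0.    ]
[0.4659 0.2722 0.    ]
[0.5069 0.3664 0.    ]
```

View pics/scene0c.png

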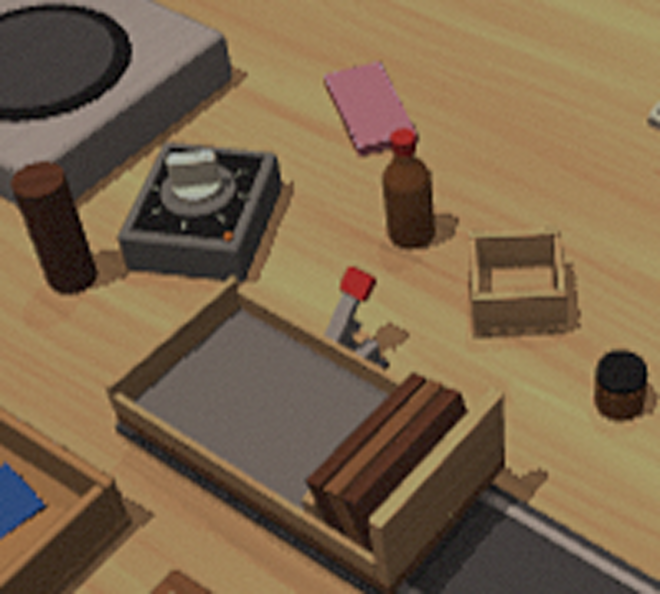

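View pics/top0c.png

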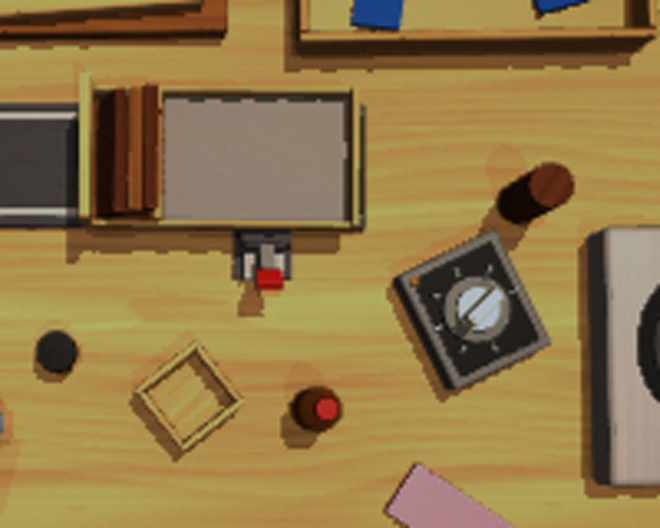

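The scene picture shows the serving carriage at about (186,225) in native pixels. The three leaning boards are at (205,240), the red brake pad at (198,186) and the dial at (149,152). Four black-lidded jars are at (278,215), (310,243), (344,266) and (370,292).

Look-alikes:
- The pink board at scene (202,132) / top (365,237) is the decoy.
- The sauce bottle at scene (214,160), with its red cap, could be taken for a jar or the brake pad.
- The mill at scene (107,170) and the tin at (383,240) are bystanders.

I'll fit the carriage pose next.

```bash
cat >> h.py <<'E'
def show(cam,name,box,pts=[],s=None):
    im=capture(cam); np.save("last_%s.npy"%cam,im)
    c0,r0,c1,r1=box; cr=im[r0:r1,c0:c1]
    s=s or min(800/(c1-c0),600/(r1-r0)); cr=cv2.resize(cr,None,fx=s,fy=s,interpolation=cv2.INTER_CUBIC)
    for p in pts:
        q=(proj(cam,p)+.5-[c0,r0])*s; cv2.circle(cr,tuple(int(v) for v in q),2,(255,255,0),-1)
    cv2.imwrite("pics/"+name,cr)
def loc(pose,p):
    x,y,a=pose; c,s=np.cos(a),np.sin(a); return np.array([x+c*p[0]-s*p[1],y+s*p[0]+c*p[1],p[2]])
E
python3 - <<'E'
from h import *
from scipy.optimize import least_squares
obs=[("scene",(219.5,252),"b"),("top",(258.8,129.5),"b"),("scene",(203,242.9),"l"),("top",(276.9,129),"l"),("scene",(171,220.7),"t"),("top",(309,127.2),"t"),("scene",(138.8,199.3),"e"),("top",(342.4,127.3),"e")]
L={"b":(0,0,.05),"l":(0,-.063,.05),"t":(0,-.165,.05),"e":(0,-.269,.08)}
f=lambda p:np.concatenate([proj(c,loc(p,L[k]))-q for c,q,k in obs])
r=least_squares(f,[.6,.02,0],loss="soft_l1");print(r.x,f(r.x).round(1))
p=r.x
pts=[loc(p,(x,y,z)) for x in(-.07,.07) for y,z in((0,.125),(0,.05),(-.269,.08),(-.269,.034),(-.2,.07),(-.1,.07))]
show("scene","s1.png",(90,100,290,280),pts);show("top","t1.png",(230,80,430,230),pts)
for n in["sauce","masu","teacup","mill","tin","bowl","rest"]:
    for c in("scene","top"):
        q=tip_of(n,c)
        if q: print(n,c,[(atz(c,k["pixel"],0)[:2].round(3),round(k["confidence"],2)) for k in q[:2]])
E
```

```text
[ 0.60078194  0.02533526 -0.00579771] [ 2.3 -0.  -0.  -0.7 -1.4 -2.8  0.8 -0.4 -0.4  1.2 -0.7  1.2  0.1 -2.1
 -1.3 -0.7]
sauce scene [(array([ 0.349, -0.186]), 0.62)]
sauce top [(array([0.458, 0.187]), 0.69), (array([ 0.349, -0.189]), 0.44)]
masu scene [(array([ 0.36 , -0.056]), 0.79), (array([0.357, 0.232]), 0.16)]
masu top [(array([ 0.362, -0.074]), 0.93), (array([0.4 , 0.07]), 0.75)]
teacup scene [(array([0.348, 0.154]), 0.84), (array([0.446, 0.184]), 0.42)]
teacup top [(array([0.336, 0.151]), 0.86)]
mill scene [(array([ 0.565, -0.411]), 0.84)]
mill top [(array([ 0.561, -0.409]), 0.7), (array([ 0.597, -0.   ]), 0.33)]
tin scene [(array([0.336, 0.339]), 0.89)]
tin top [(array([0.349, 0.336]), 0.79)]
bowl scene [(array([0.588, 0.395]), 0.57)]
bowl top [(array([0.574, 0.403]), 0.7), (array([ 0.481, -0.157]), 0.33)]
rest scene [(array([0.353, 0.228]), 0.71), (array([0.452, 0.291]), 0.6)]
rest top [(array([0.354, 0.235]), 0.5), (array([0.575, 0.397]), 0.49)]
```

View pics/s1.png

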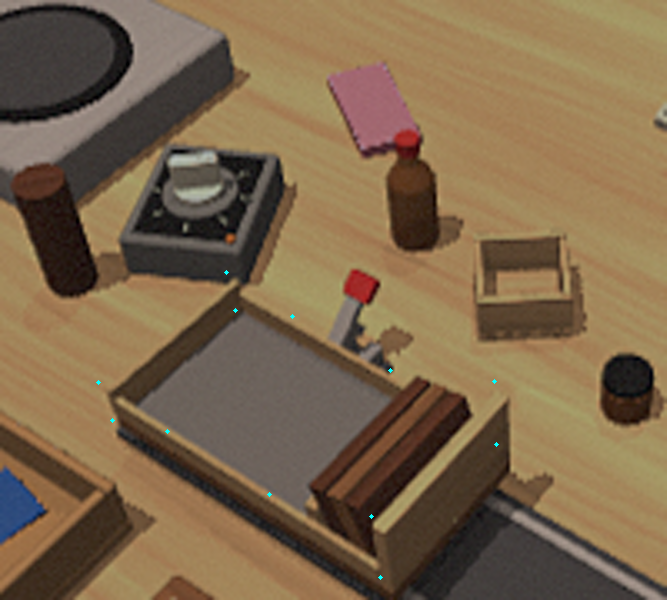

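View pics/t1.png

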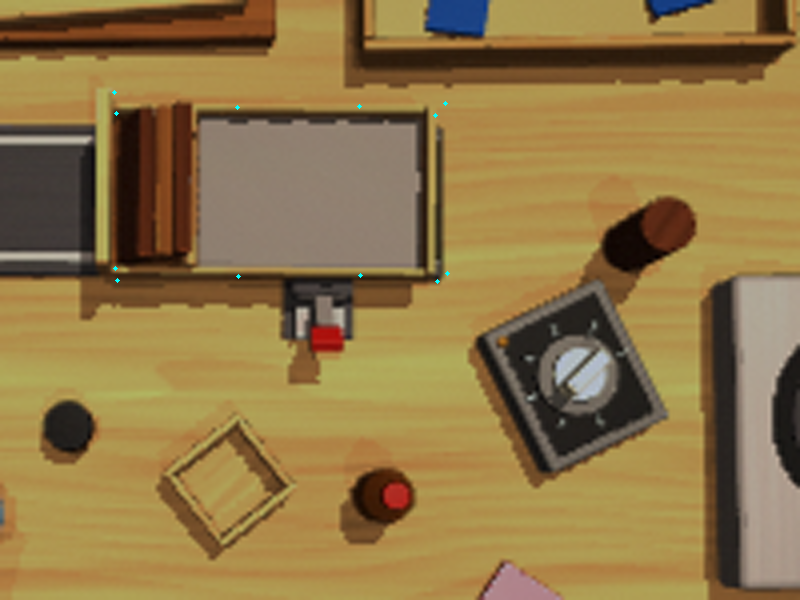

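```bash
python3 - <<'E'
from h import *
from scipy.optimize import least_squares
S=lambda c,r:(90+c/3.333-.5+.0,100+r/3.333-.5); T=lambda c,r:(230+c/4-.5,80+r/4-.5)
obs=[("scene",(219.5,252),"b"),("top",(258.8,129.5),"b"),("scene",(203,242.9),"l"),("top",(276.9,129),"l"),("scene",(138.8,199.3),"e"),("top",(342.4,127.3),"e"),
("scene",S(238,286),"c1"),("scene",S(112,395),"c2"),("scene",S(509,396),"b1"),("top",T(439,279),"c1"),("top",T(436,105),"c2"),("top",T(113,90),"b2")]
def f(v,full=False):
    p=v[:3];t=v[3]
    L={"b":(0,0,.05),"l":(0,-.063,.05),"e":(0,-t,.08),"c1":(-.07,-t,.08),"c2":(.07,-t,.08),"b1":(-.07,.006,.125),"b2":(.07,.0,.125)}
    return np.concatenate([proj(c,loc(p,L[k]))-q for c,q,k in obs])
r=least_squares(f,[.6,.02,0,.26],loss="soft_l1");print(r.x,f(r.x).round(1))
p=r.x[:3]
for n in ((0,0,.05),(0,-.158,.05),(0,-.259,.08),(0,-.063,.05)):print(loc(p,n).round(4))
import cv2
pts=[loc(p,(x,y,z)) for x in(-.07,.07) for y,z in((0,.125),(0,.05),(-r.x[3],.08),(-r.x[3],.034),(-.2,.07),(-.1,.07))]
show("top","t2.png",(230,80,430,230),pts);show("scene","s2.png",(90,100,290,280),pts)
# dial bar & brake
for c in("scene","top"):
    m=silhouettes("brake_pad",c); print(c,[(q["pixel"],q["confidence"],q["pixels"].sum()) for q in m])
im=np.load("last_top.npy").astype(int); m=(im[...,2]>130)&(im[...,1]<60)&(im[...,0]<60)
n,l,st,ce=cv2.connectedComponentsWithStats(m.astype(np.uint8));print([(c.round(1),s[4]) for c,s in zip(ce[1:],st[1:]) if s[4]>5 and 250<c[0]<400])
im=np.load("last_scene.npy").astype(int); m=(im[...,2]>110)&(im[...,1]<60)&(im[...,0]<60)
n,l,st,ce=cv2.connectedComponentsWithStats(m.astype(np.uint8));print([(c.round(1),s[4]) for c,s in zip(ce[1:],st[1:]) if s[4]>5 and 150<c[0]<290])
E
```

```text
[ 0.60207427  0.02830876 -0.01455187  0.26319247] [ 3.   0.9 -0.9 -1.1 -0.7 -2.1 -0.1 -0.6  2.8 -1.  -4.  -0.4 -0.7 -2.9
 -1.4 -2.5 -1.4 -2.3 -0.8 -1.  -0.2 -0.1 -0.4  0.2]
[0.6021 0.0283 0.05  ]
[ 0.5998 -0.1297  0.05  ]
[ 0.5983 -0.2307  0.08  ]
[ 0.6012 -0.0347  0.05  ]
scene [([195.4, 190.2], 0.53, np.int64(175))]
top [([311.4, 161.8], 0.55, np.int64(83))]
[(array([394.4,  53.7]), np.int32(274)), (array([341.1,  52.3]), np.int32(240)), (array([311.3, 164.5]), np.int32(44)), (array([328.5, 203.5]), np.int32(32))]
[(array([211.5, 141.2]), np.int32(28)), (array([197.7, 185.3]), np.int32(59))]
```

View pics/t2.png

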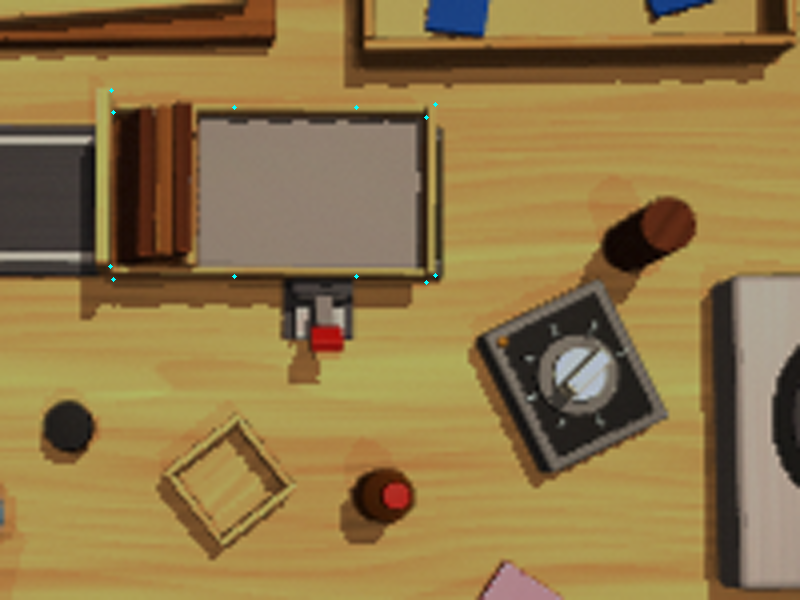

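View pics/s2.png

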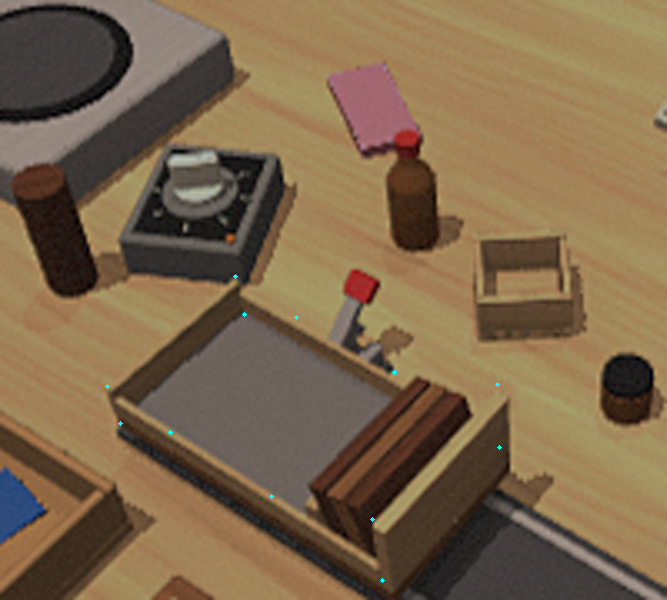

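Call:
{"method": "servo_tool", "body": {
  "steps": [
    [[0.5, -1, 0], [0, 0, 0.05]],
    [[0.5, -1, 0], [0, 0, 0.09]],
    [[0.5, -1, 0], [0, 0, 0.09]],
    [[0.5, -1, 0], [0, 0, 0.09]]
  ],
  "hand": 1
}}

```text
clock: 2.6
tool_pos: [0.24, 0.2778, 0.2315]
eef_rot: [0.003, 3.141, -0.0]
force: [0.9, 0.4, 0.3]
opening: 0.139
```

Call:
{"method": "servo_tool", "body": {
  "steps": [
    [[0.5, -1, 0], [0, 0, 0]],
    [[0.5, -1, 0], [0, 0, 0]],
    [[0.5, -1, 0], [0, 0, 0]],
    [[0.5, -1, 0], [0, 0, 0]]
  ]
}}

```text
clock: 3.1
tool_pos: [0.3403, 0.0778, 0.2316]
eef_rot: [0.005, 3.14, 0.0]
force: [0.2, 0.8, 0.7]
opening: 0.0
```

Call:
{"method": "servo_tool", "body": {
  "steps": [
    [[0.68, -1, 0], [0, 0, 0]],
    [[0.68, -1, 0], [0, 0, 0]],
    [[0.68, -1, -0.2], [0, 0, 0]],
    [[0.68, -1, -0.2], [0, 0, 0]]
  ]
}}

```text
clock: 3.6
tool_pos: [0.4768, -0.122, 0.1912]
eef_rot: [0.001, 3.14, -0.0]
force: [-0.3, -0.1, 0.7]
opening: -0.005
```

```bash
python3 - <<'E'
from h import *
s=sense();t=s["tool_pos"];print(t)
show("top","t3.png",(230,80,430,230),[t]);show("scene","s3.png",(140,80,290,200),[t])
X,e=tri((197.7,185.3),(311.3,164.5));print(X,e, atz("top",(311.3,164.5),.079),atz("scene",(197.7,185.3),.079))
E
```

```text
[ 0.47679863 -0.12195416  0.19120876]
[ 0.47703602 -0.14564106  0.07562277] 0.0008410952603114803 [ 0.4764738 -0.1449561  0.079    ] [ 0.47954391 -0.14375163  0.079     ]
```

View pics/t3.png

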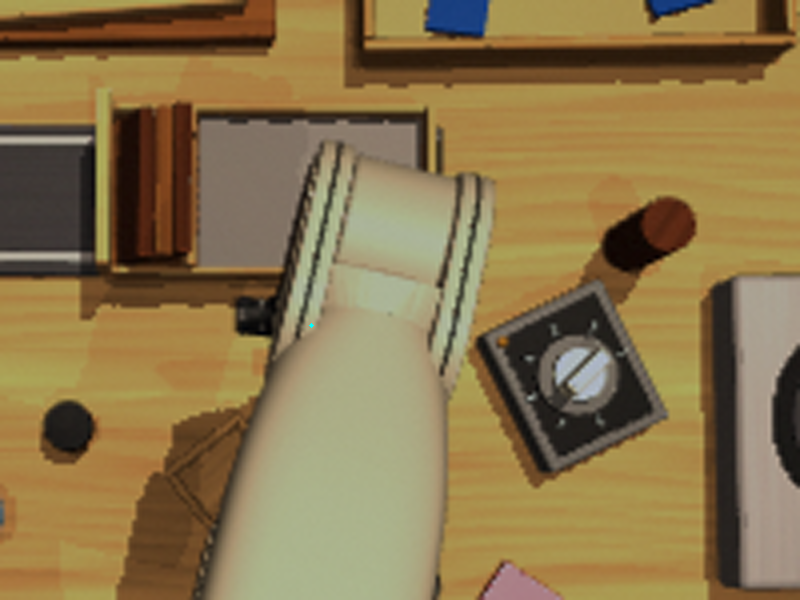

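View pics/s3.png

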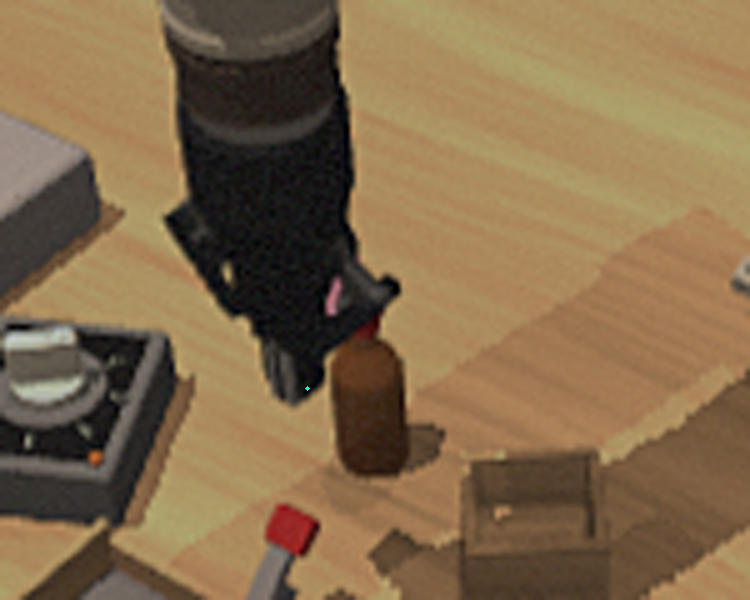

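Call:
{"method": "servo_tool", "body": {
  "steps": [
    [[-0.02, -0.115, -0.3], [0, 0, 0]],
    [[-0.02, -0.115, -0.45], [0, 0, 0]],
    [[-0.02, -0.115, -0.5], [0, 0, 0]],
    [[-0.05, -0.115, -0.6], [0, 0, 0]]
  ]
}}

```text
clock: 4.2
tool_pos: [0.4653, -0.1426, 0.0729]
eef_rot: [0.001, -3.142, 0.002]
force: [-4.9, -0.4, 7.4]
opening: -0.001
```

Call:
{"method": "servo_tool", "body": {
  "steps": [
    [[-0.02, 0, -0.04], [0, 0, 0]],
    [[-0.03, 0, -0.08], [0, 0, 0]],
    [[-0.035, 0, -0.12], [0, 0, 0]],
    [[-0.04, 0, -0.15], [0, 0, 0]],
    [[-0.04, 0, -0.17], [0, 0, 0]]
  ]
}}

```text
clock: 4.82
tool_pos: [0.4583, -0.1429, 0.0393]
eef_rot: [-0.0, 3.14, -0.0]
force: [-11.6, 3.0, 38.2]
opening: -0.003
```

Call:
{"method": "servo_tool", "body": {
  "steps": [
    [[0, 0, 0.02], [0, 0, 0]],
    [[0, 0, 0.02], [0, 0, 0]],
    [[-0.05, 0, 0.4], [0, 0, 0]],
    [[-0.3, 0.2, 0.6], [0, 0, 0]]
  ]
}}

```text
clock: 5.32
tool_pos: [0.4141, -0.1146, 0.1447]
eef_rot: [0.003, 3.137, -0.002]
force: [0.5, 0.9, 0.5]
opening: 0.001
```

```bash
python3 - <<'E'
from h import *
t=sense()["tool_pos"];print(t)
show("scene","s4.png",(90,80,290,230),[t])
E
```

```text
[ 0.41413447 -0.11455629  0.14472915]
```

View pics/s4.png

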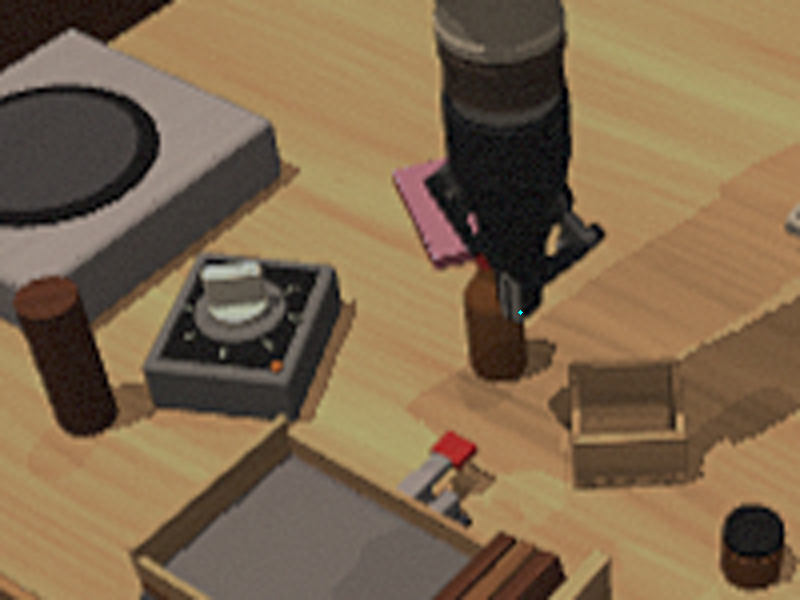

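Call:
{"method": "servo_tool", "body": {
  "steps": [
    [[0, 0, 0.2], [0, 0, -0.05]],
    [[0.25, 0, 0.2], [0, 0, -0.11]],
    [[0.5, 0, 0.2], [0, 0, -0.17]],
    [[0.75, 0, 0.2], [0, 0, -0.23]],
    [[0.935, 0, 0.2], [0, 0, -0.29]]
  ],
  "hand": 0.06
}}

```text
clock: 6.0
tool_pos: [0.6004, -0.1133, 0.1816]
eef_rot: [-1.385, -2.82, -0.0]
force: [-1.2, -0.3, 0.4]
opening: 0.472
```

Call:
{"method": "servo_tool", "body": {
  "steps": [
    [[0, 0.05, 0], [0, 0, -0.06]],
    [[0, 0.1, 0], [0, 0, -0.12]],
    [[0, 0.14, 0], [0, 0, -0.18]],
    [[0, 0.15, 0], [0, 0, -0.21]],
    [[0, 0.15, 0], [0, 0, -0.21]]
  ]
}}

```text
clock: 6.62
tool_pos: [0.5983, -0.0831, 0.1819]
eef_rot: [-2.215, -2.227, 0.001]
force: [-0.4, 0.1, 0.3]
opening: 0.469
```

```bash
python3 - <<'E'
from h import *
t=sense();print(t["tool_pos"],t["eef_rot"],t["opening"])
print(proj("scene",(.4585,-.145,.041)))
show("scene","s5.png",(110,110,310,260),[t["tool_pos"]])
print(atz("top",(258.8,129.5),.05))
E
```

```text
[ 0.59832936 -0.08314496  0.18190236] [-2.21456109e+00 -2.22713499e+00  8.73981116e-04] 0.46889006587069965
[203.41498912 189.89365543]
[0.59837035 0.02530292 0.05      ]
```

View pics/s5.png

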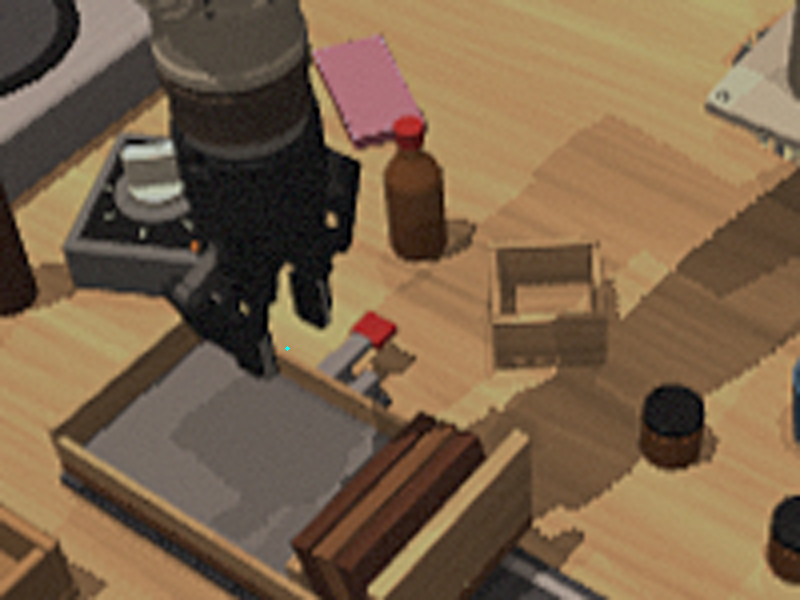

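Call:
{"method": "servo_tool", "body": {
  "steps": [
    [[0, 0, -0.3], [0, 0, 0]],
    [[0, 0, -0.5], [0, 0, 0]],
    [[0, 0, -0.57], [0, 0, 0]],
    [[0, 0.05, -0.57], [0, 0, 0]]
  ]
}}

```text
clock: 7.18
tool_pos: [0.5979, -0.0737, 0.0685]
eef_rot: [-2.217, -2.224, 0.001]
force: [-1.0, 0.3, 0.6]
opening: 0.469
```

Call:
{"method": "servo_tool", "body": {
  "steps": [
    [[0, 0.03, 0], [0, 0, 0]],
    [[0, 0.06, 0], [0, 0, 0]],
    [[0, 0.09, 0], [0, 0, 0]],
    [[0, 0.12, 0], [0, 0, 0]]
  ]
}}

```text
clock: 7.68
tool_pos: [0.5985, -0.0489, 0.0696]
eef_rot: [2.216, 2.226, 0.001]
force: [-0.5, -0.4, 0.5]
opening: 0.471
```

Call:
{"method": "servo_tool", "body": {
  "steps": [
    [[0, 0.02, 0], [0, 0, 0]],
    [[0, 0.04, 0], [0, 0, 0]],
    [[0, 0.06, 0], [0, 0, 0]],
    [[0, 0.08, 0], [0, 0, 0]]
  ]
}}

```text
clock: 8.18
tool_pos: [0.5985, -0.0333, 0.0694]
eef_rot: [2.217, 2.225, 0.001]
force: [0.4, 0.0, 2.2]
opening: 0.469
```

Call:
{"method": "servo_tool", "body": {
  "steps": [
    [[0, 0.015, 0], [0, 0, 0]],
    [[0, 0.03, 0], [0, 0, 0]],
    [[0, 0.03, 0], [0, 0, 0]]
  ]
}}

```text
clock: 8.55
tool_pos: [0.5987, -0.0277, 0.0695]
eef_rot: [2.216, 2.225, 0.001]
force: [0.3, -1.7, 4.1]
opening: 0.467
```

Call:
{"method": "servo_tool", "body": {
  "steps": [
    [[0, 0.01, 0], [0, 0, 0]],
    [[0, 0.02, 0], [0, 0, 0]],
    [[0, 0.02, 0], [0, 0, 0]]
  ]
}}

```text
clock: 8.93
tool_pos: [0.5981, -0.0236, 0.0687]
eef_rot: [-2.217, -2.226, 0.001]
force: [0.3, -2.7, 1.2]
opening: 0.47
```

Call:
{"method": "servo_tool", "body": {
  "steps": [
    [[0, 0.01, 0], [0, 0, 0]],
    [[0, 0.01, 0], [0, 0, 0]]
  ]
}}

```text
clock: 9.18
tool_pos: [0.598, -0.0226, 0.0686]
eef_rot: [2.217, 2.224, -0.004]
force: [0.3, -5.5, 1.1]
opening: 0.471
```

Call:
{"method": "servo_tool", "body": {
  "steps": [
    [[0, 0.01, 0], [0, 0, 0]],
    [[0, 0.01, 0], [0, 0, 0]]
  ]
}}

```text
clock: 9.43
tool_pos: [0.598, -0.0225, 0.0686]
eef_rot: [2.218, 2.22, -0.007]
force: [1.0, -10.1, 1.4]
opening: 0.469
```

```bash
python3 - <<'E'
from h import *
print(sense()["tool_pos"],sense()["force"])
show("scene","s6.png",(130,170,260,268))
E
```

```text
[ 0.59795556 -0.02245785  0.06863   ] [  0.96842243 -10.09969475   1.38829391]
```

View pics/s6.png

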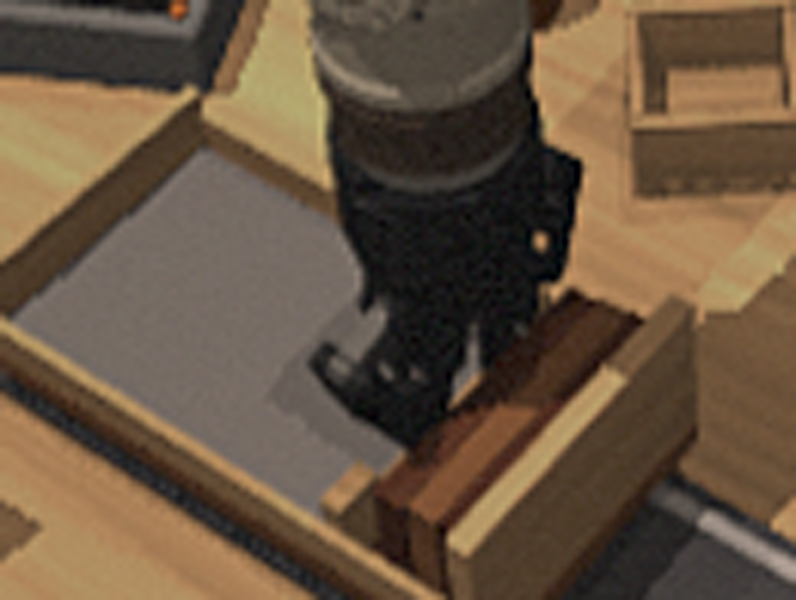

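Call:
{"method": "servo_tool", "body": {
  "steps": [
    [[0, -0.1, 0], [0, 0, 0]],
    [[0, -0.25, 0], [0, 0, 0]],
    [[0, -0.25, 0.3], [0, 0, 0]],
    [[-0.3, -0.25, 0.7], [0, 0, 0]],
    [[-0.8, 0.0, 0.7], [0, 0, 0]]
  ],
  "hand": -1
}}

```text
clock: 10.1
tool_pos: [0.5062, -0.0465, 0.1957]
eef_rot: [2.216, 2.222, 0.009]
force: [0.6, -0.9, 0.7]
opening: 1.003
```

```bash
python3 - <<'E'
from h import *
print(sense()["tool_pos"])
show("scene","s7.png",(130,170,260,268))
show("top","t7.png",(140,90,340,240))
E
```

```text
[ 0.50617    -0.04648208  0.1957246 ]
```

View pics/s7.png

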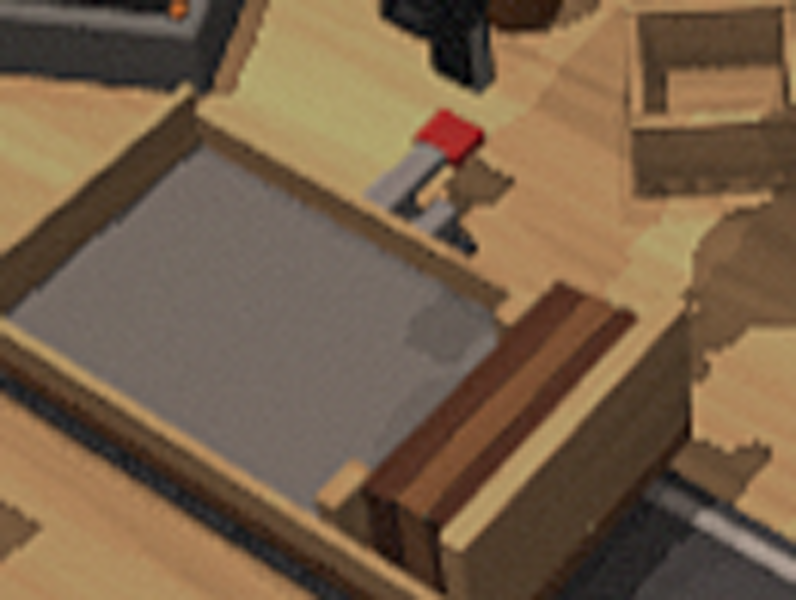

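View pics/t7.png

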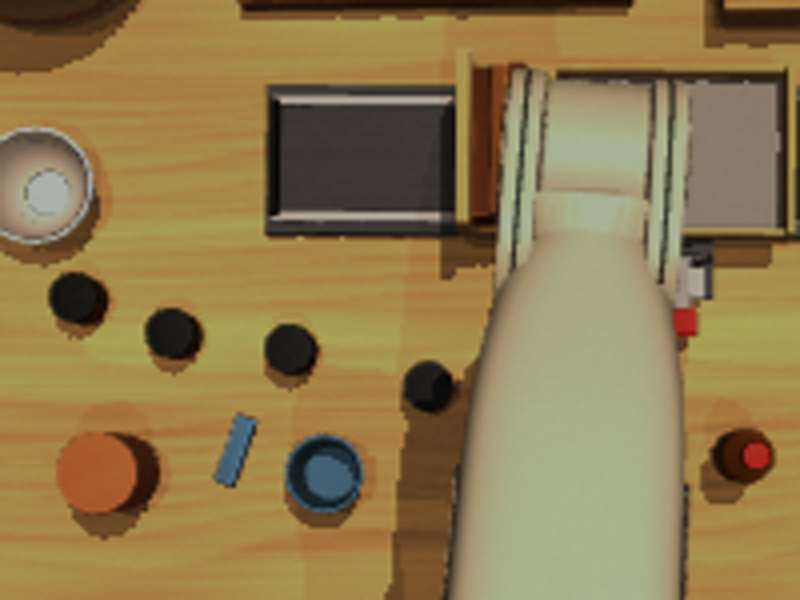

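```bash
cat >> h.py <<'E'
def jars(new=True):
    im=(capture("top") if new else np.load("last_top.npy"))
    np.save("last_top.npy",im); g=im.max(2); m=(g<42).astype(np.uint8); m=cv2.morphologyEx(m,cv2.MORPH_OPEN,np.ones((3,3)))
    n,l,st,ce=cv2.connectedComponentsWithStats(m); out=[]
    for c,s in zip(ce[1:],st[1:]):
        if 60<s[4]<280 and 8<=s[2]<=20 and 8<=s[3]<=20: out.append((c.round(1),s[4],atz("top",c,.045).round(4)))
    return out
E
python3 - <<'E'
from h import *
for j in jars(): print(j)
print([(atz("scene",k["pixel"],0)[:2].round(3),k["pixel"],round(k["confidence"],2)) for k in tip_of("jar1","scene")] if capture("scene") is not None else 0)
E
```

```text
(array([386.9, 141.1]), np.int32(124), array([ 0.5548, -0.4012,  0.045 ]))
(array([374.4, 158.8]), np.int32(73), array([ 0.4962, -0.3584,  0.045 ]))
(array([159.3, 164.5]), np.int32(134), array([0.4857, 0.3598, 0.045 ]))
(array([361.8, 167.5]), np.int32(103), array([ 0.4675, -0.3162,  0.045 ]))
(array([183.1, 173.3]), np.int32(126), array([0.4552, 0.28  , 0.045 ]))
(array([386. , 179.7]), np.int32(107), array([ 0.4261, -0.3954,  0.045 ]))
(array([212.5, 177.2]), np.int32(118), array([0.441 , 0.1818, 0.045 ]))
(array([246.9, 186.6]), np.int32(109), array([0.4084, 0.067 , 0.045 ]))
(array([371.5, 186.5]), np.int32(111), array([ 0.4039, -0.3467,  0.045 ]))
[(array([0.441, 0.189]), [310.5, 249.6], 0.88), (array([0.447, 0.29 ]), [345.0, 269.9], 0.86), (array([0.493, 0.369]), [367.1, 299.9], 0.76), (array([0.429, 0.065]), [272.5, 225.2], 0.62), (array([ 0.502, -0.167]), [188.9, 206.0], 0.31)]
```

Call:
{"method": "servo_tool", "body": {
  "steps": [
    [[-0.1, 0.1, 0], [0, 0, 0.06]],
    [[-0.2, 0.3, 0], [0, 0, 0.12]],
    [[-0.35, 0.45, 0], [0, 0, 0.18]],
    [[-0.48, 0.567, 0], [0, 0, 0.24]],
    [[-0.48, 0.567, 0], [0, 0, 0.29]]
  ],
  "hand": -0.6
}}

```text
clock: 10.98
tool_pos: [0.4075, 0.0686, 0.1922]
eef_rot: [-0.998, -2.976, -0.0]
force: [0.1, -0.2, 1.2]
opening: 0.802
```

Call:
{"method": "servo_tool", "body": {
  "steps": [
    [[0, 0, 0], [0, 0, 0.06]],
    [[0, 0, -0.2], [0, 0, 0.12]],
    [[0, 0, -0.4], [0, 0, 0.17]],
    [[0, 0, -0.5], [0, 0, 0.21]],
    [[0, 0, -0.5], [0, 0, 0.21]]
  ]
}}

```text
clock: 11.6
tool_pos: [0.4075, 0.067, 0.0908]
eef_rot: [0.004, -3.137, 0.0]
force: [0.1, -0.5, 0.5]
opening: 0.802
```

```bash
python3 - <<'E'
from h import *
s=sense();print(s["tool_pos"],s["eef_rot"],s["opening"])
show("scene","s8.png",(210,150,340,248),[s["tool_pos"]])
E
```

```text
[0.40750129 0.06697971 0.0908449 ] [ 3.89106980e-03 -3.13658034e+00  2.98032920e-04] 0.8016509884949408
```

View pics/s8.png

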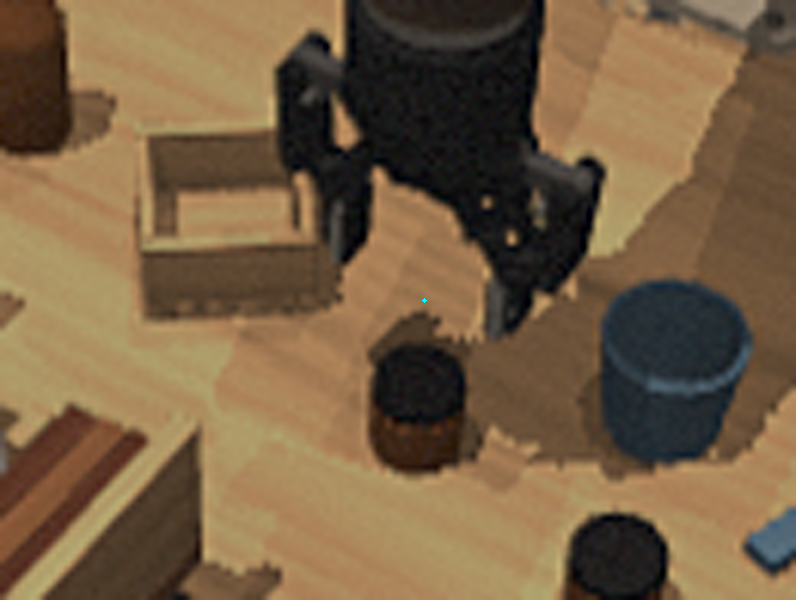

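```bash
python3 - <<'E'
from h import *
for x,y in((.4075,.067),(.413,.067),(.42,.067)):
  q=proj("scene",(x,y,.045));print(x,(q+.5-[210,150])*800/130)
E
```

```text
0.4075 [421.5669957  371.94260289]
0.413 [414.88058153 380.07745698]
0.42 [406.31723925 390.49582747]
```

Call:
{"method": "servo_tool", "body": {
  "steps": [
    [[0.01, 0, -0.2], [0, 0, 0]],
    [[0.01, 0, -0.35], [0, 0, 0]],
    [[0.01, 0, -0.42], [0, 0, 0]],
    [[0.01, 0, -0.42], [0, 0, 0]]
  ]
}}

```text
clock: 12.15
tool_pos: [0.4108, 0.0671, 0.0088]
eef_rot: [0.004, -3.141, -0.0]
force: [-0.0, -0.4, 0.3]
opening: 0.801
```

Call:
{"method": "servo_tool", "body": {
  "steps": [
    [[0, 0, 0], [0, 0, 0]],
    [[0, 0, 0], [0, 0, 0]],
    [[0, 0, 0], [0, 0, 0]],
    [[0, 0, 0], [0, 0, 0]],
    [[0, 0, 0], [0, 0, 0]]
  ],
  "hand": 1,
  "force": 25
}}

```text
clock: 12.78
tool_pos: [0.4119, 0.0674, 0.0102]
eef_rot: [-0.006, 3.138, 0.001]
force: [-0.2, 0.6, 5.1]
opening: 0.481
```

Call:
{"method": "servo_tool", "body": {
  "steps": [
    [[0, 0, 0.3], [0, 0, 0]],
    [[0.1, -0.2, 0.75], [0, 0, 0]],
    [[0.3, -0.5, 0.75], [0, 0, 0]],
    [[0.5, -0.8, 0.75], [0, 0, 0]],
    [[0.6, -1, 0.75], [0, 0, 0]]
  ]
}}

```text
clock: 13.4
tool_pos: [0.5203, -0.1148, 0.159]
eef_rot: [-0.007, 3.139, -0.0]
force: [1.1, 0.7, -0.8]
opening: 0.483
```

Call:
{"method": "servo_tool", "body": {
  "steps": [
    [[0.25, -0.1, 0], [0, 0, 0]],
    [[0.49, -0.19, 0], [0, 0, 0]],
    [[0.49, -0.19, 0], [0, 0, -0.0]],
    [[0.49, -0.19, -0.2], [0, 0, 0]],
    [[0.49, -0.19, -0.3], [0, 0, 0]]
  ]
}}

```text
clock: 14.02
tool_pos: [0.6146, -0.1505, 0.0955]
eef_rot: [0.006, -3.137, -0.002]
force: [-0.3, -0.5, -0.7]
opening: 0.487
```

Call:
{"method": "servo_tool", "body": {
  "steps": [
    [[0, 0, 0], [0, 0, 0]],
    [[0, 0, 0], [0, 0, 0]]
  ]
}}

```text
clock: 14.28
tool_pos: [0.6171, -0.1511, 0.099]
eef_rot: [-0.007, 3.14, -0.001]
force: [-0.4, -1.3, -0.4]
opening: 0.485
```

```bash
python3 - <<'E'
from h import *
s=sense();print(s["tool_pos"],s["eef_rot"],s["opening"],s["joint_positions"])
show("scene","s9.png",(100,130,250,242),[s["tool_pos"]])
E
```

```text
[ 0.61711997 -0.1510853   0.09901709] [-6.54486451e-03  3.14023011e+00 -5.34666986e-04] 0.4851762491720583 [-2.40097880e-01  5.84949013e-01  1.76636552e-01  1.16108609e+00
 -5.46905528e-06 -2.44266276e-01]
```

View pics/s9.png

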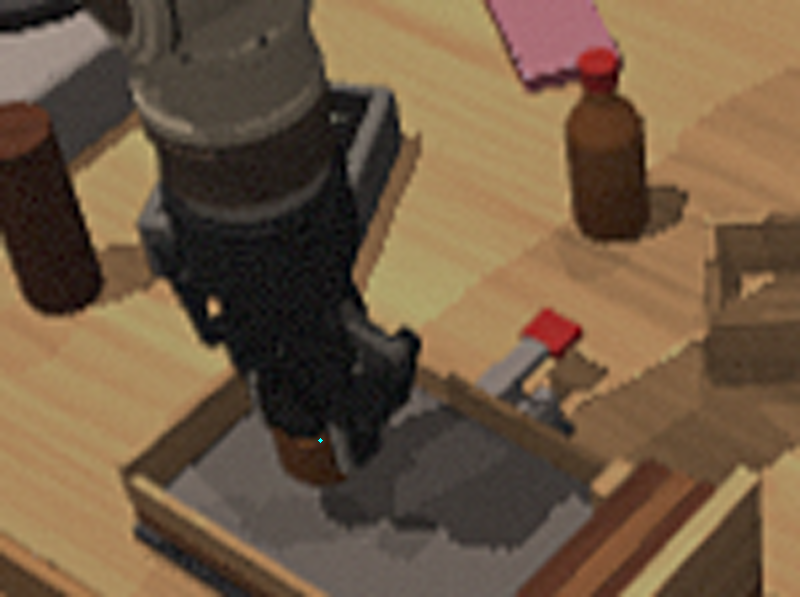

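Call:
{"method": "servo_tool", "body": {
  "steps": [
    [[0.065, -0.105, 0], [0, 0, 0]],
    [[0.065, -0.105, -0.1], [0, 0, 0]],
    [[0.065, -0.105, -0.16], [0, 0, 0]],
    [[0.065, -0.105, -0.18], [0, 0, 0]],
    [[0.065, -0.105, -0.18], [0, 0, 0]]
  ]
}}

```text
clock: 14.95
tool_pos: [0.63, -0.172, 0.0619]
eef_rot: [0.007, -3.142, -0.0]
force: [0.0, 0.7, -0.1]
opening: 0.484
```

Call:
{"method": "servo_tool", "body": {
  "steps": [
    [[0, 0, -0.005], [0, 0, 0]],
    [[0, 0, -0.01], [0, 0, 0]],
    [[0, 0, -0.01], [0, 0, 0]]
  ]
}}

```text
clock: 15.32
tool_pos: [0.6304, -0.1723, 0.0603]
eef_rot: [-0.006, 3.14, -0.0]
force: [-0.4, 1.0, 1.6]
opening: 0.483
```

Call:
{"method": "servo_tool", "body": {
  "steps": [
    [[0, 0, 0], [0, 0, 0]],
    [[0, 0, 0], [0, 0, 0]],
    [[0, 0, 0], [0, 0, 0]]
  ],
  "hand": -0.4
}}

```text
clock: 15.7
tool_pos: [0.6299, -0.1723, 0.0596]
eef_rot: [0.006, -3.141, -0.0]
force: [-1.6, 0.5, 0.0]
opening: 0.697
```

Call:
{"method": "servo_tool", "body": {
  "steps": [
    [[0, 0, 0.2], [0, 0, 0]],
    [[0, 0, 0.6], [0, 0, 0]],
    [[-0.2, 0.2, 0.6], [0, 0, 0]],
    [[-0.4, 0.5, 0.6], [0, 0, 0]],
    [[-0.5, 0.8, 0.6], [0, 0, 0]]
  ]
}}

```text
clock: 16.32
tool_pos: [0.5322, -0.021, 0.1803]
eef_rot: [-0.003, 3.14, 0.0]
force: [0.7, 0.9, 0.2]
opening: 0.701
```

Call:
{"method": "servo_tool", "body": {
  "steps": [
    [[-0.2, 0.3, 0], [0, 0, 0]],
    [[-0.4, 0.6, 0], [0, 0, 0]],
    [[-0.44, 0.9, 0], [0, 0, 0]],
    [[-0.44, 1, 0], [0, 0, 0]]
  ],
  "hand": -0.6
}}

```text
clock: 16.82
tool_pos: [0.4442, 0.1806, 0.1801]
eef_rot: [-0.01, 3.141, 0.001]
force: [0.2, -0.8, -0.2]
opening: 0.801
```

```bash
python3 - <<'E'
from h import *
s=sense();print(s["tool_pos"],s["eef_rot"],s["opening"])
show("scene","s10.png",(100,130,400,330),[s["tool_pos"]])
for j in jars(): print(j)
E
```

```text
[0.4442195  0.18060429 0.18014781] [-1.01712629e-02  3.14088644e+00  9.31424304e-04] 0.8009677685853486
(array([318.7, 119. ]), np.int32(124), array([ 0.6319, -0.1755,  0.045 ]))
(array([386.9, 141. ]), np.int32(120), array([ 0.5551, -0.4012,  0.045 ]))
(array([374.5, 158.6]), np.int32(70), array([ 0.4968, -0.3589,  0.045 ]))
(array([362. , 167.5]), np.int32(100), array([ 0.4675, -0.3167,  0.045 ]))
(array([213.1, 174.5]), np.int32(139), array([0.4498, 0.1796, 0.045 ]))
(array([386. , 179.7]), np.int32(106), array([ 0.426 , -0.3955,  0.045 ]))
(array([371.5, 186.5]), np.int32(111), array([ 0.4039, -0.3467,  0.045 ]))
```

View pics/s10.png

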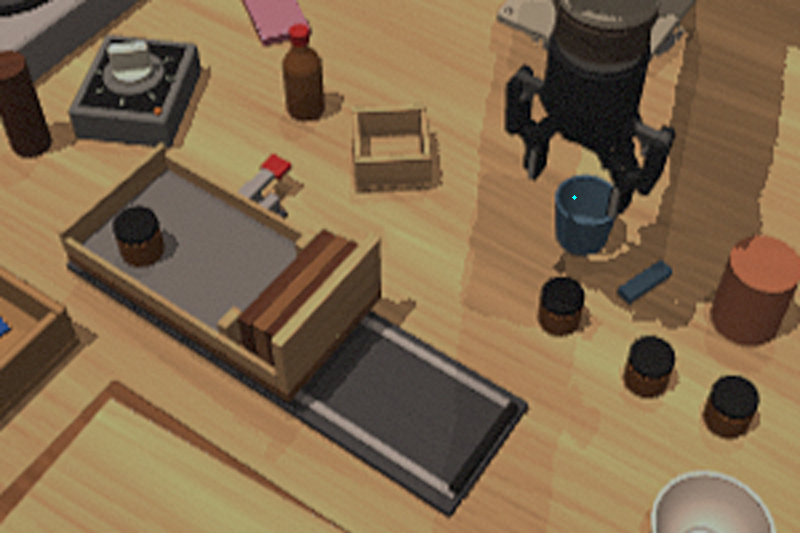

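```bash
python3 - <<'E'
from h import *
for x in(.441,.447): print(proj("scene",(x,.181,.045)))
print(proj("scene",(.6305,-.1723,.095)))
s=silhouettes("jar1","scene")
for q in s: print(q["pixel"],round(q["confidence"],2))
for k in tip_of("jar1","scene"): print(atz("scene",np.array(k["pixel"])-[0,2.5],0)[:2].round(3),k["pixel"],round(k["confidence"],2))
E
```

```text
[309.64020555 237.846639  ]
[308.48716275 239.4600252 ]
[149.78223475 212.96324202]
[149.8, 222.1] 0.85
[308.4, 246.8] 0.83
[370.8, 282.3] 0.63
[344.6, 264.8] 0.56
[0.442 0.179] [307.2, 250.6] 0.76
[ 0.544 -0.323] [137.7, 194.7] 0.73
[0.445 0.282] [342.6, 270.5] 0.62
[ 0.607 -0.213] [151.1, 225.7] 0.58
```

Call:
{"method": "servo_tool", "body": {
  "steps": [
    [[0, 0, -0.3], [0, 0, 0]],
    [[0, 0, -0.5], [0, 0, 0]],
    [[0, 0, -0.75], [0, 0, 0]],
    [[0, 0, -0.86], [0, 0, 0]],
    [[0, 0, -0.86], [0, 0, 0]]
  ]
}}

```text
clock: 17.65
tool_pos: [0.444, 0.1762, 0.0059]
eef_rot: [0.002, -3.137, 0.003]
force: [-1.2, 0.6, 0.9]
opening: 0.798
```

Call:
{"method": "servo_tool", "body": {
  "steps": [
    [[0, 0, 0], [0, 0, 0]],
    [[0, 0, 0], [0, 0, 0]],
    [[0, 0, 0], [0, 0, 0]],
    [[0, 0, 0], [0, 0, 0]],
    [[0, 0, 0], [0, 0, 0]]
  ],
  "hand": 1,
  "force": 25
}}

```text
clock: 18.27
tool_pos: [0.4472, 0.1786, 0.0093]
eef_rot: [-0.006, 3.138, 0.001]
force: [0.4, -1.4, 6.9]
opening: 0.482
```

Call:
{"method": "servo_tool", "body": {
  "steps": [
    [[0, 0, 0.3], [0, 0, 0]],
    [[0, -0.15, 0.55], [0, 0, 0]],
    [[0.1, -0.4, 0.75], [0, 0, 0]],
    [[0.25, -0.65, 0.75], [0, 0, 0]],
    [[0.4, -0.9, 0.75], [0, 0, 0]]
  ]
}}

```text
clock: 18.9
tool_pos: [0.5265, -0.0032, 0.1591]
eef_rot: [-0.007, 3.139, 0.0]
force: [0.2, 1.1, -1.3]
opening: 0.482
```

Call:
{"method": "servo_tool", "body": {
  "steps": [
    [[0.25, -0.2, 0], [0, 0, 0]],
    [[0.45, -0.4, 0], [0, 0, 0]],
    [[0.53, -0.44, 0], [0, 0, 0]],
    [[0.53, -0.44, 0], [0, 0, 0]]
  ]
}}

```text
clock: 19.4
tool_pos: [0.6317, -0.0906, 0.1566]
eef_rot: [0.004, -3.14, -0.0]
force: [-0.1, 0.6, -0.9]
opening: 0.485
```

Call:
{"method": "servo_tool", "body": {
  "steps": [
    [[0, -0.03, -0.2], [0, 0, 0]],
    [[0, -0.03, -0.4], [0, 0, 0]],
    [[0, -0.03, -0.46], [0, 0, 0]],
    [[0, -0.03, -0.475], [0, 0, 0]],
    [[0, -0.03, -0.48], [0, 0, 0]]
  ]
}}

```text
clock: 20.02
tool_pos: [0.6326, -0.0955, 0.0634]
eef_rot: [-0.007, 3.139, -0.001]
force: [-0.3, 0.7, -2.1]
opening: 0.482
```

Call:
{"method": "servo_tool", "body": {
  "steps": [
    [[0, 0, 0], [0, 0, 0]],
    [[0, 0, 0], [0, 0, 0]]
  ]
}}

```text
clock: 20.27
tool_pos: [0.6322, -0.0958, 0.0628]
eef_rot: [-0.006, 3.14, -0.0]
force: [0.8, 0.7, -1.6]
opening: 0.485
```

Call:
{"method": "servo_tool", "body": {
  "steps": [
    [[0, 0, -0.01], [0, 0, 0]],
    [[0, 0, -0.015], [0, 0, 0]],
    [[0, 0, -0.015], [0, 0, 0]]
  ]
}}

```text
clock: 20.65
tool_pos: [0.6317, -0.0958, 0.0594]
eef_rot: [-0.006, 3.141, -0.0]
force: [-2.2, -0.1, 4.0]
opening: 0.487
```

Call:
{"method": "servo_tool", "body": {
  "steps": [
    [[0, 0, 0], [0, 0, 0]],
    [[0, 0, 0], [0, 0, 0]],
    [[0, 0, 0], [0, 0, 0]]
  ],
  "hand": -0.4
}}

```text
clock: 21.02
tool_pos: [0.6314, -0.0957, 0.0583]
eef_rot: [0.006, -3.141, -0.0]
force: [0.2, 0.0, 0.1]
opening: 0.704
```

Call:
{"method": "servo_tool", "body": {
  "steps": [
    [[0, 0, 0.2], [0, 0, 0]],
    [[0, 0, 0.5], [0, 0, 0]],
    [[-0.2, 0.2, 0.6], [0, 0, 0]],
    [[-0.4, 0.5, 0.6], [0, 0, 0]],
    [[-0.5, 0.8, 0.6], [0, 0, 0]]
  ]
}}

```text
clock: 21.65
tool_pos: [0.5338, 0.0556, 0.1793]
eef_rot: [-0.003, 3.14, 0.0]
force: [1.0, 1.3, 0.3]
opening: 0.703
```

Call:
{"method": "servo_tool", "body": {
  "steps": [
    [[-0.1, 0.3, 0], [0, 0, 0]],
    [[-0.3, 0.6, 0], [0, 0, 0]],
    [[-0.4, 0.9, 0], [0, 0, 0]],
    [[-0.4, 1, 0], [0, 0, 0]]
  ],
  "hand": -0.6
}}

```text
clock: 22.15
tool_pos: [0.4533, 0.2575, 0.1789]
eef_rot: [-0.012, 3.142, 0.001]
force: [0.7, -1.3, -0.4]
opening: 0.802
```

```bash
python3 - <<'E'
from h import *
s=sense();print(s["tool_pos"],s["eef_rot"],s["opening"])
show("scene","s11.png",(100,130,400,330),[s["tool_pos"]])
for j in jars(): print(j)
show("top","t11.png",(140,90,340,240))
E
```

```text
[0.45328521 0.25747075 0.17889918] [-1.17009453e-02  3.14152863e+00  8.07489235e-04] 0.8024075274861037
(array([294.4, 119.5]), np.int32(90), array([ 0.6315, -0.0943,  0.045 ]))
(array([386.9, 141.2]), np.int32(116), array([ 0.5544, -0.4012,  0.045 ]))
(array([160.2, 145.1]), np.int32(82), array([0.551 , 0.3568, 0.045 ]))
(array([374.5, 158.6]), np.int32(70), array([ 0.4968, -0.3589,  0.045 ]))
(array([362. , 167.5]), np.int32(100), array([ 0.4675, -0.3167,  0.045 ]))
(array([386. , 179.7]), np.int32(106), array([ 0.426 , -0.3955,  0.045 ]))
(array([371.5, 186.5]), np.int32(111), array([ 0.4039, -0.3467,  0.045 ]))
```

View pics/s11.png

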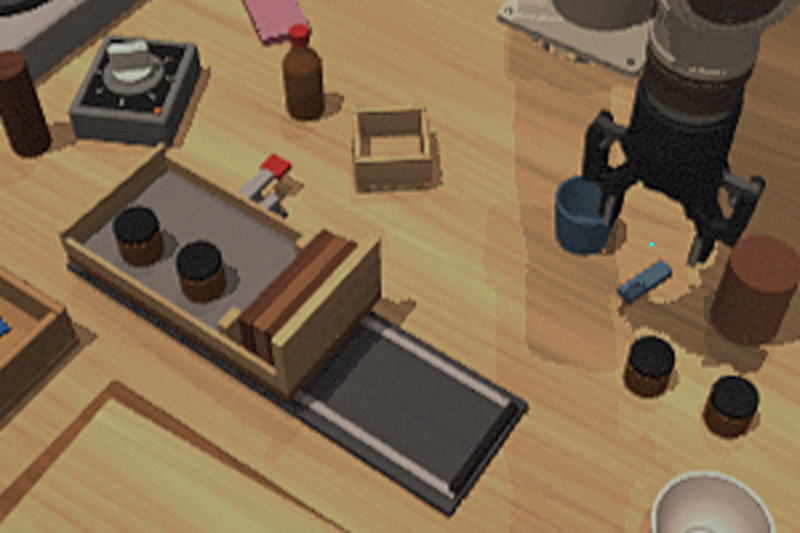

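View pics/t11.png

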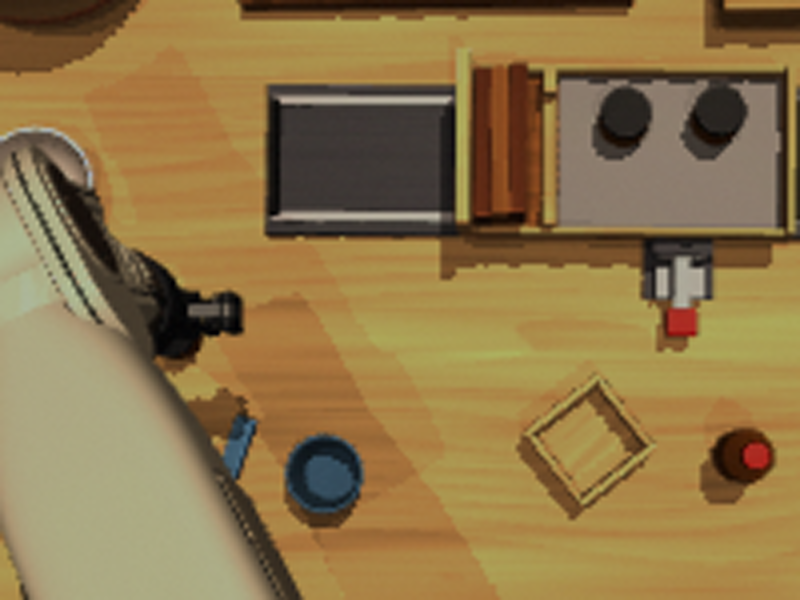

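```bash
python3 - <<'E'
from h import *
for p in((344.1,264.2),(374.5,276.2),(310.7,240.6)): print(atz("scene",np.array(p)-[.5,2.8],.045).round(4))
E
```

```text
[0.4568 0.2826 0.045 ]
[0.4472 0.3567 0.045 ]
[0.4401 0.1821 0.045 ]
```

Call:
{"method": "servo_tool", "body": {
  "steps": [
    [[0.01, 0.115, -0.2], [0, 0, 0]],
    [[0.01, 0.115, -0.45], [0, 0, 0]],
    [[0.01, 0.115, -0.7], [0, 0, 0]],
    [[0.01, 0.115, -0.85], [0, 0, 0]],
    [[0.01, 0.115, -0.85], [0, 0, 0]]
  ],
  "hand": -0.45
}}

```text
clock: 22.92
tool_pos: [0.4552, 0.2752, 0.0062]
eef_rot: [0.003, -3.136, 0.006]
force: [0.1, 0.6, -0.1]
opening: 0.725
```

Call:
{"method": "servo_tool", "body": {
  "steps": [
    [[0, 0, 0], [0, 0, 0]],
    [[0, 0, 0], [0, 0, 0]],
    [[0, 0, 0], [0, 0, 0]],
    [[0, 0, 0], [0, 0, 0]],
    [[0, 0, 0], [0, 0, 0]]
  ],
  "hand": 1
}}

```text
clock: 23.55
tool_pos: [0.4583, 0.2783, 0.0102]
eef_rot: [-0.006, 3.139, 0.002]
force: [-0.8, -1.5, 6.1]
opening: 0.486
```

Call:
{"method": "servo_tool", "body": {
  "steps": [
    [[0, 0, 0.3], [0, 0, 0]],
    [[0, -0.15, 0.55], [0, 0, 0]],
    [[0.05, -0.4, 0.75], [0, 0, 0]],
    [[0.1, -0.7, 0.75], [0, 0, 0]],
    [[0.15, -1, 0.75], [0, 0, 0]]
  ]
}}

```text
clock: 24.18
tool_pos: [0.4875, 0.0766, 0.1599]
eef_rot: [-0.008, 3.139, 0.001]
force: [1.7, -0.1, -0.5]
opening: 0.485
```

Call:
{"method": "servo_tool", "body": {
  "steps": [
    [[0.1, -0.25, 0], [0, 0, 0]],
    [[0.2, -0.5, 0], [0, 0, 0]],
    [[0.3, -0.75, 0], [0, 0, 0]],
    [[0.4, -1, 0], [0, 0, 0]],
    [[0.4, -1, 0], [0, 0, 0]]
  ]
}}

```text
clock: 24.8
tool_pos: [0.5678, -0.1256, 0.1582]
eef_rot: [0.002, 3.141, -0.001]
force: [0.3, 0.8, -0.2]
opening: 0.485
```

Call:
{"method": "servo_tool", "body": {
  "steps": [
    [[0, -0.235, 0], [0, 0, 0]],
    [[0, -0.235, -0.2], [0, 0, 0]],
    [[0, -0.235, -0.4], [0, 0, 0]],
    [[0, -0.235, -0.47], [0, 0, 0]],
    [[0, -0.235, -0.48], [0, 0, 0]]
  ]
}}

```text
clock: 25.42
tool_pos: [0.5664, -0.1681, 0.0622]
eef_rot: [0.008, -3.14, -0.001]
force: [0.5, -0.2, -0.6]
opening: 0.489
```

Call:
{"method": "servo_tool", "body": {
  "steps": [
    [[0, 0, -0.005], [0, 0, 0]],
    [[0, 0, -0.01], [0, 0, 0]],
    [[0, 0, -0.01], [0, 0, 0]]
  ]
}}

```text
clock: 25.8
tool_pos: [0.5677, -0.1693, 0.0616]
eef_rot: [-0.006, 3.14, -0.001]
force: [-0.1, -0.3, -0.7]
opening: 0.482
```

Call:
{"method": "servo_tool", "body": {
  "steps": [
    [[0, 0, -0.005], [0, 0, 0]],
    [[0, 0, -0.01], [0, 0, 0]],
    [[0, 0, -0.01], [0, 0, 0]]
  ]
}}

```text
clock: 26.18
tool_pos: [0.5674, -0.1693, 0.0603]
eef_rot: [-0.006, 3.14, -0.001]
force: [-2.7, 0.4, 6.8]
opening: 0.484
```

Call:
{"method": "servo_tool", "body": {
  "steps": [
    [[0, 0, 0], [0, 0, 0]],
    [[0, 0, 0], [0, 0, 0]],
    [[0, 0, 0], [0, 0, 0]]
  ],
  "hand": -0.4
}}

```text
clock: 26.55
tool_pos: [0.5669, -0.1691, 0.0583]
eef_rot: [0.006, -3.141, -0.0]
force: [-0.2, -0.8, -0.6]
opening: 0.699
```

Call:
{"method": "servo_tool", "body": {
  "steps": [
    [[0, 0, 0.2], [0, 0, 0]],
    [[0, 0, 0.5], [0, 0, 0]],
    [[-0.1, 0.2, 0.6], [0, 0, 0]],
    [[-0.2, 0.5, 0.6], [0, 0, 0]],
    [[-0.3, 0.8, 0.6], [0, 0, 0]]
  ]
}}

```text
clock: 27.18
tool_pos: [0.5071, -0.0093, 0.179]
eef_rot: [-0.004, 3.14, 0.0]
force: [1.7, 0.5, 1.0]
opening: 0.699
```

Call:
{"method": "servo_tool", "body": {
  "steps": [
    [[-0.1, 0.3, 0], [0, 0, 0]],
    [[-0.2, 0.6, 0], [0, 0, 0]],
    [[-0.3, 0.9, 0], [0, 0, 0]],
    [[-0.3, 1, 0], [0, 0, 0]]
  ],
  "hand": -0.6
}}

```text
clock: 27.68
tool_pos: [0.4458, 0.1923, 0.1787]
eef_rot: [0.013, -3.141, -0.001]
force: [0.9, -1.3, -0.1]
opening: 0.802
```

```bash
python3 - <<'E'
from h import *
s=sense();print(s["tool_pos"],s["eef_rot"],s["opening"])
show("scene","s12.png",(100,130,400,330),[s["tool_pos"]])
for j in jars(): print(j)
show("top","t12.png",(140,90,340,240))
E
```

```text
[0.44580876 0.19231335 0.17865995] [ 1.32807983e-02 -3.14112264e+00 -5.44575726e-04] 0.8021122261141583
(array([294.3, 119.5]), np.int32(97), array([ 0.6313, -0.0938,  0.045 ]))
(array([318. , 138.4]), np.int32(112), array([ 0.5669, -0.172 ,  0.045 ]))
(array([386.9, 141. ]), np.int32(120), array([ 0.5551, -0.4012,  0.045 ]))
(array([374.5, 158.6]), np.int32(70), array([ 0.4968, -0.3589,  0.045 ]))
(array([362. , 167.5]), np.int32(100), array([ 0.4675, -0.3167,  0.045 ]))
(array([210.3, 170.8]), np.int32(120), array([0.4624, 0.1888, 0.045 ]))
(array([386.2, 179.6]), np.int32(103), array([ 0.4264, -0.3961,  0.045 ]))
(array([371.5, 186.5]), np.int32(111), array([ 0.4039, -0.3467,  0.045 ]))
```

View pics/s12.png

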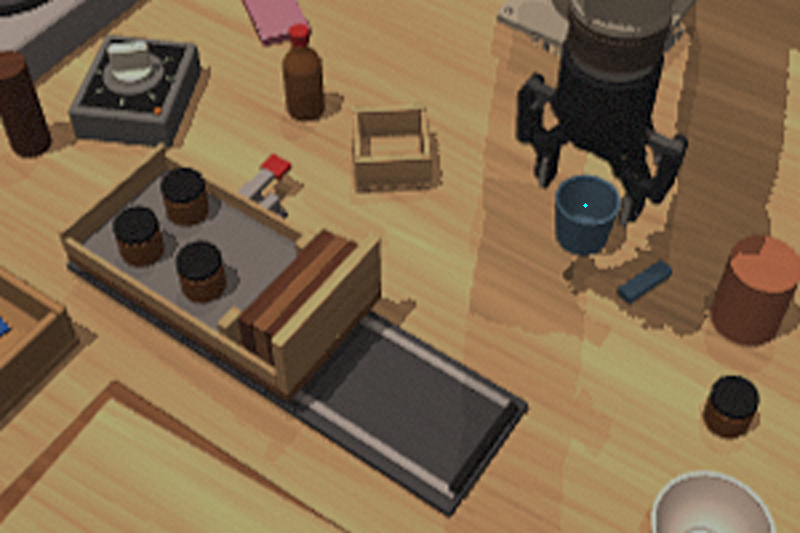

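View pics/t12.png

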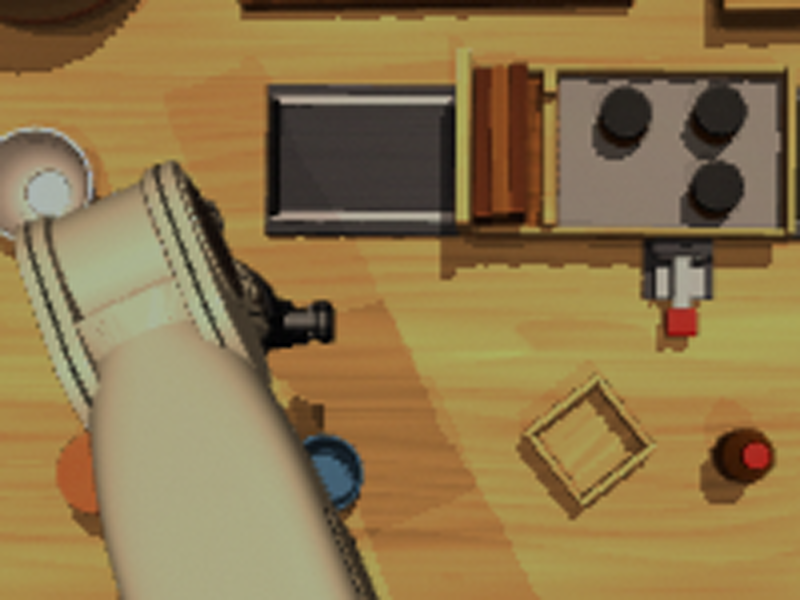

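Call:
{"method": "servo_tool", "body": {
  "steps": [
    [[0.01, 0.3, 0], [0, 0, 0]],
    [[0.01, 0.6, 0], [0, 0, 0]],
    [[0.01, 0.815, 0], [0, 0, 0]],
    [[0.01, 0.815, -0.3], [0, 0, 0]],
    [[0.01, 0.815, -0.45], [0, 0, 0]]
  ]
}}

```text
clock: 28.45
tool_pos: [0.4487, 0.3506, 0.0855]
eef_rot: [0.005, -3.138, 0.005]
force: [0.9, -0.2, 0.6]
opening: 0.798
```

```bash
python3 - <<'E'
from h import *
s=sense();t=s["tool_pos"];print(t)
show("scene","s13.png",(310,200,440,298),[t,(t[0],t[1],.045)])
E
```

```text
[0.44869763 0.35062765 0.08551044]
```

View pics/s13.png

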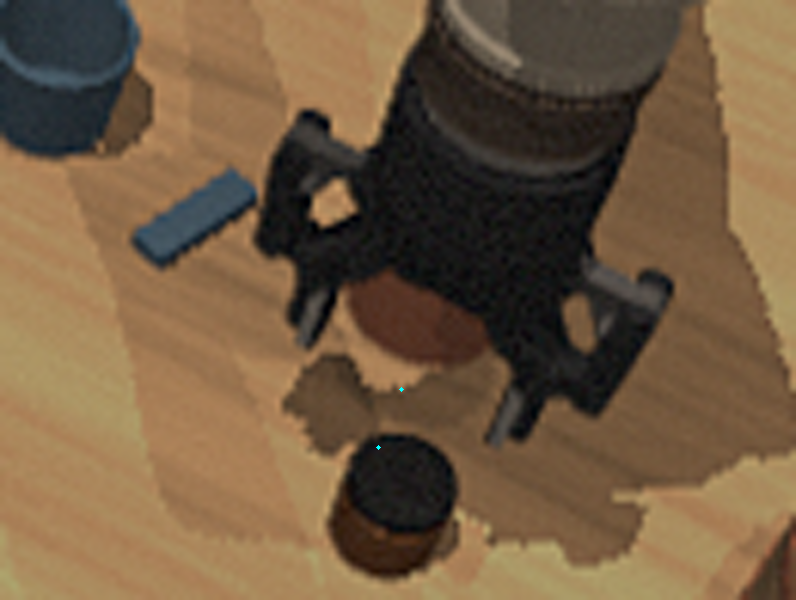

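```bash
python3 - <<'E'
from h import *
t=np.array([.4487,.3506,.0855]); C=lambda q:(np.array(q))*130/796+[310,200]-.5
for dz in (.004,.008,.012):
  for sy in(-1,1):
    print(dz,sy,((proj("scene",t+[0,sy*.037,dz])+.5-[310,200])*796/130).round(0))
for b in ((0,0),(0,1.5),(0,2.8)): print(atz("scene",C((402,483))-b,.045).round(4))
c=np.load("last_scene.npy");g=c.max(2);m=(g<40).astype(np.uint8);n,l,st,ce=cv2.connectedComponentsWithStats(m)
print([(s,x.round(1)) for s,x in zip(st,ce) if 60<s[4]<600 and x[0]>300])
E
```

```text
0.004 -1 [312. 338.]
0.004 1 [498. 432.]
0.008 -1 [314. 332.]
0.008 1 [500. 426.]
0.012 -1 [316. 326.]
0.012 1 [503. 420.]
[0.4582 0.3643 0.045 ]
[0.4545 0.3627 0.045 ]
[0.4512 0.3613 0.045 ]
[(array([455,   0,  19,  44, 304], dtype=int32), array([462.8,  17.6])), (array([456,  25,  18,  38, 240], dtype=int32), array([464.2,  42.9])), (array([304,  53,   6,  32,  95], dtype=int32), array([306.5,  68.7])), (array([312,  90,  40,  13,  76], dtype=int32), array([329.2,  97.5])), (array([395, 105,  16,  41, 286], dtype=int32), array([403.2, 124.7])), (array([404, 176,  35,  23, 299], dtype=int32), array([421.1, 186.4])), (array([367, 271,  17,  16, 221], dtype=int32), array([375.2, 278.7]))]
```

Call:
{"method": "servo_tool", "body": {
  "steps": [
    [[0.025, 0.035, 0], [0, 0, 0]],
    [[0.025, 0.035, -0.2], [0, 0, 0]],
    [[0.025, 0.035, -0.41], [0, 0, 0]],
    [[0.025, 0.035, -0.41], [0, 0, 0]]
  ]
}}

```text
clock: 29.0
tool_pos: [0.454, 0.3582, 0.0056]
eef_rot: [0.004, -3.139, 0.004]
force: [-0.2, -0.8, -0.4]
opening: 0.802
```

Call:
{"method": "servo_tool", "body": {
  "steps": [
    [[0, 0, 0], [0, 0, 0]],
    [[0, 0, 0], [0, 0, 0]],
    [[0, 0, 0], [0, 0, 0]],
    [[0, 0, 0], [0, 0, 0]],
    [[0, 0, 0], [0, 0, 0]]
  ],
  "hand": 1
}}

```text
clock: 29.62
tool_pos: [0.4569, 0.3612, 0.0098]
eef_rot: [-0.006, 3.136, 0.006]
force: [1.0, 0.4, 6.6]
opening: 0.485
```

Call:
{"method": "servo_tool", "body": {
  "steps": [
    [[0, 0, 0.3], [0, 0, 0]],
    [[0, -0.15, 0.55], [0, 0, 0]],
    [[0, -0.4, 0.75], [0, 0, 0]],
    [[0, -0.7, 0.75], [0, 0, 0]],
    [[0, -1, 0.75], [0, 0, 0]]
  ]
}}

```text
clock: 30.25
tool_pos: [0.4549, 0.1581, 0.1585]
eef_rot: [-0.008, 3.138, 0.001]
force: [-0.4, 0.5, -1.9]
opening: 0.479
```

Call:
{"method": "servo_tool", "body": {
  "steps": [
    [[0.05, -0.25, 0], [0, 0, 0]],
    [[0.15, -0.5, 0], [0, 0, 0]],
    [[0.25, -0.75, 0], [0, 0, 0]],
    [[0.35, -1, 0], [0, 0, 0]],
    [[0.35, -1, 0], [0, 0, 0]]
  ]
}}

```text
clock: 30.88
tool_pos: [0.5257, -0.044, 0.1574]
eef_rot: [0.003, 3.14, -0.001]
force: [-0.5, -0.1, -2.2]
opening: 0.485
```

Call:
{"method": "servo_tool", "body": {
  "steps": [
    [[0.1, -0.15, 0], [0, 0, 0]],
    [[0.2, -0.275, 0], [0, 0, 0]],
    [[0.22, -0.275, 0], [0, 0, 0]],
    [[0.22, -0.275, 0], [0, 0, 0]]
  ]
}}

```text
clock: 31.38
tool_pos: [0.568, -0.0944, 0.1567]
eef_rot: [0.008, -3.141, -0.001]
force: [0.1, -0.4, -0.1]
opening: 0.487
```

Call:
{"method": "servo_tool", "body": {
  "steps": [
    [[0, -0.01, -0.2], [0, 0, 0]],
    [[0, -0.01, -0.4], [0, 0, 0]],
    [[0, -0.01, -0.46], [0, 0, 0]],
    [[0, -0.01, -0.475], [0, 0, 0]],
    [[0, -0.01, -0.48], [0, 0, 0]]
  ]
}}

```text
clock: 32.0
tool_pos: [0.5696, -0.0974, 0.0622]
eef_rot: [-0.007, 3.139, -0.001]
force: [-0.6, 0.3, 0.1]
opening: 0.483
```

Call:
{"method": "servo_tool", "body": {
  "steps": [
    [[0, 0, -0.005], [0, 0, 0]],
    [[0, 0, -0.01], [0, 0, 0]],
    [[0, 0, -0.01], [0, 0, 0]]
  ]
}}

```text
clock: 32.38
tool_pos: [0.5693, -0.0977, 0.0598]
eef_rot: [-0.006, 3.139, -0.0]
force: [-0.5, 0.2, 4.2]
opening: 0.485
```

Touching down; now release, then go toward the dial.

Call:
{"method": "servo_tool", "body": {
  "steps": [
    [[0, 0, 0], [0, 0, 0]],
    [[0, 0, 0], [0, 0, 0]],
    [[0, 0, 0], [0, 0, 0]]
  ],
  "hand": -0.4
}}

```text
clock: 32.75
tool_pos: [0.5683, -0.0975, 0.0584]
eef_rot: [0.006, -3.141, -0.0]
force: [-0.2, -0.4, 0.4]
opening: 0.701
```

Call:
{"method": "servo_tool", "body": {
  "steps": [
    [[0, 0, 0.2], [0, 0, 0]],
    [[0, 0, 0.5], [0, 0, 0]],
    [[-0.1, -0.1, 0.7], [0, 0, 0]],
    [[-0.3, -0.2, 0.7], [0, 0, 0]],
    [[-0.6, -0.3, 0.7], [0, 0, 0]]
  ]
}}

```text
clock: 33.38
tool_pos: [0.4494, -0.1581, 0.1992]
eef_rot: [-0.008, 3.139, -0.002]
force: [-0.5, -0.3, 1.1]
opening: 0.7
```

Call:
{"method": "servo_tool", "body": {
  "steps": [
    [[-0.3, 0, 0], [0, 0, 0]],
    [[-0.6, 0.2, 0], [0, 0, 0]],
    [[-0.6, 0.4, 0], [0, 0, 0]]
  ]
}}

```text
clock: 33.75
tool_pos: [0.3257, -0.077, 0.1983]
eef_rot: [-0.002, -3.14, -0.0]
force: [1.8, 0.7, -0.1]
opening: 0.701
```

```bash
python3 - <<'E'
from h import *
s=sense();print(s["tool_pos"],s["eef_rot"],s["opening"])
show("scene","s14.png",(100,120,300,270),[s["tool_pos"]])
show("top","t14.png",(240,90,420,225))
for i in range(1):
  for k in tip_of("dial_grip","top"): print(k["pixel"],k["confidence"],atz("top",k["pixel"],.082).round(4))
  for k in tip_of("dial_grip","scene"): print(k["pixel"],k["confidence"],atz("scene",np.array(k["pixel"])-[0,2.],.082).round(4))
E
```

```text
[ 0.32571978 -0.07704298  0.19829188] [-1.65379855e-03 -3.14030862e+00 -3.22572800e-04] 0.7011188678119407
[376.4, 169.8] 0.44 [ 0.4565 -0.3549  0.082 ]
[148.2, 149.3] 0.6 [ 0.4433 -0.357   0.082 ]
[216.0, 171.7] 0.36 [ 0.4069 -0.1371  0.082 ]
```

View pics/s14.png

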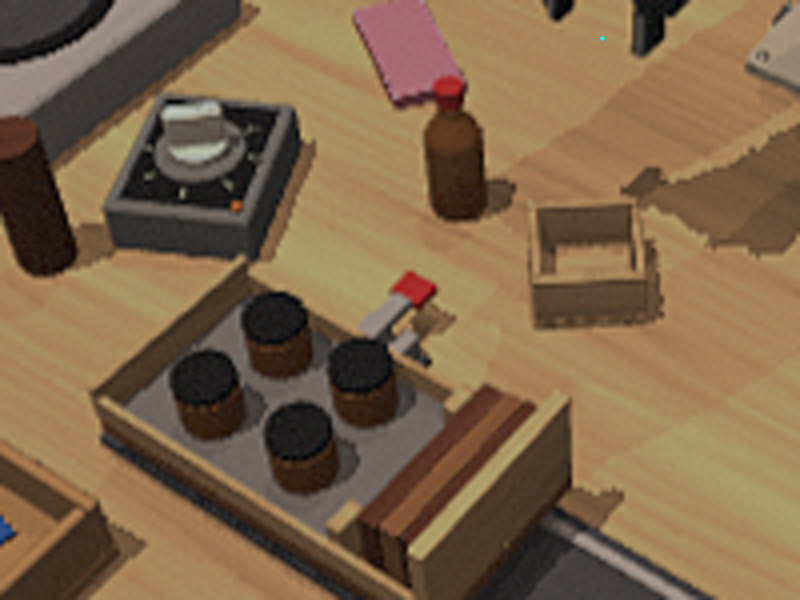

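View pics/t14.png

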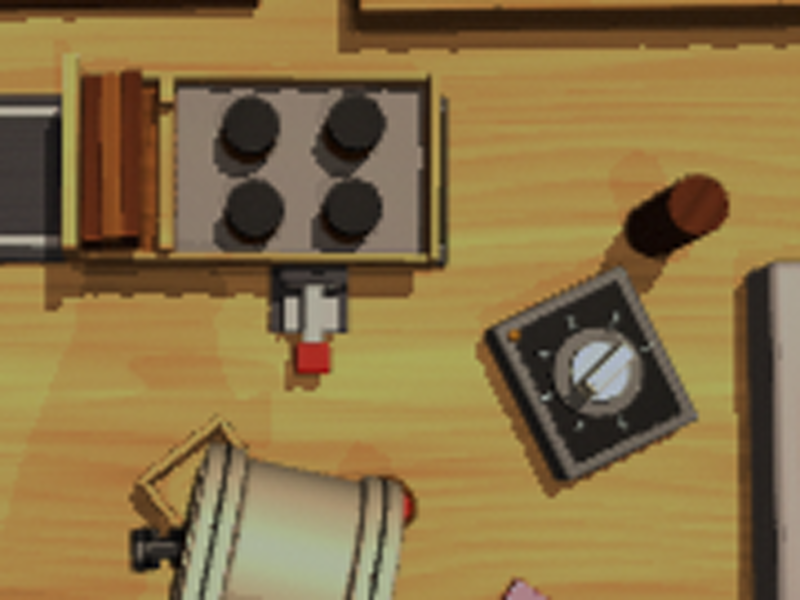

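```bash
python3 - <<'E'
from h import *
im=np.load("last_top.npy");cr=im[150:200,340:406];cv2.imwrite("pics/d1.png",cv2.resize(cr,None,fx=12,fy=12,interpolation=cv2.INTER_CUBIC))
im=np.load("last_scene.npy");cr=im[130:180,115:181];cv2.imwrite("pics/d2.png",cv2.resize(cr,None,fx=12,fy=12,interpolation=cv2.INTER_CUBIC))
E
```

```text
(no output)
```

View pics/d1.png

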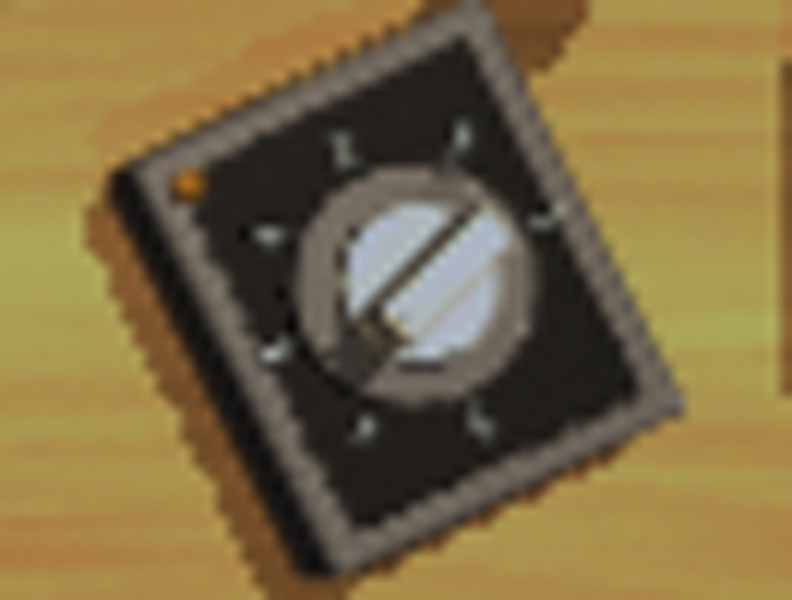

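View pics/d2.png

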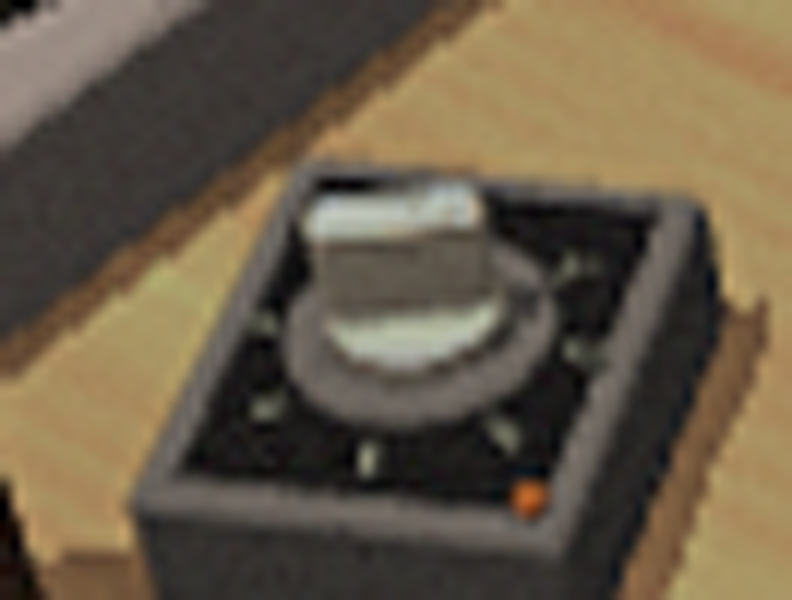

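```bash
python3 - <<'E'
from h import *
print(atz("top",(375.9,172.25),.089))
print(atz("scene",np.array((115+398/12-.5,130+210/12-.5))-[-.5,2],.089), atz("scene",np.array((115+398/12-.5,130+210/12-.5)),.089))
E
```

```text
[ 0.44806539 -0.35129573  0.089     ]
[ 0.44110708 -0.35746661  0.089     ] [ 0.44832978 -0.35262389  0.089     ]
```

Call:
{"method": "servo_tool", "body": {
  "steps": [
    [[0.2, -0.2, 0], [0, 0, -0.06]],
    [[0.4, -0.45, 0], [0, 0, -0.12]],
    [[0.6, -0.7, 0], [0, 0, -0.18]],
    [[0.6, -0.95, 0], [0, 0, -0.23]],
    [[0.6, -1, 0], [0, 0, -0.272]]
  ],
  "hand": -0.2
}}

```text
clock: 34.58
tool_pos: [0.4496, -0.2818, 0.1973]
eef_rot: [-1.309, -2.855, 0.001]
force: [-1.0, -0.0, -0.1]
opening: 0.601
```

Call:
{"method": "servo_tool", "body": {
  "steps": [
    [[0, -0.25, 0], [0, 0, 0]],
    [[0.005, -0.38, 0], [0, 0, 0]],
    [[0.005, -0.38, -0.25], [0, 0, 0]],
    [[0.005, -0.38, -0.35], [0, 0, 0]],
    [[0.005, -0.38, -0.35], [0, 0, 0]]
  ]
}}

```text
clock: 35.2
tool_pos: [0.4486, -0.3536, 0.1259]
eef_rot: [-1.296, -2.856, -0.002]
force: [0.4, 0.0, 1.2]
opening: 0.598
```

```bash
python3 - <<'E'
from h import *
s=sense();t=s["tool_pos"];print(t,s["eef_rot"],s["joint_positions"][5])
show("scene","s15.png",(95,90,195,165),[t,(t[0],t[1],.089)])
E
```

```text
[ 0.44862949 -0.35357186  0.12585161] [-1.29625767e+00 -2.85596436e+00 -1.58744452e-03] 0.1848365254582944
```

View pics/s15.png

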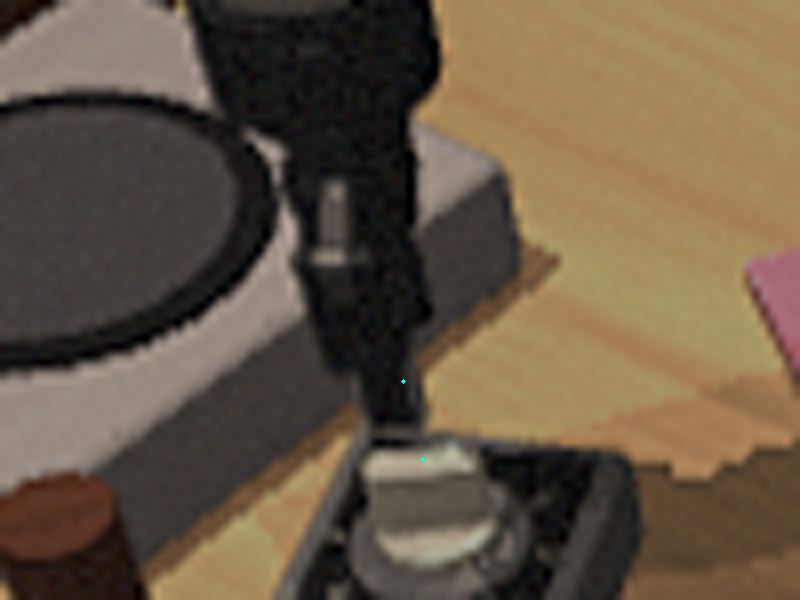

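Call:
{"method": "servo_tool", "body": {
  "steps": [
    [[0, 0, -0.15], [0, 0, 0]],
    [[0, 0, -0.28], [0, 0, 0]],
    [[0, 0, -0.31], [0, 0, 0]],
    [[0, 0, -0.31], [0, 0, 0]]
  ]
}}

```text
clock: 35.75
tool_pos: [0.4509, -0.354, 0.0677]
eef_rot: [1.296, 2.86, -0.001]
force: [0.5, 0.1, 0.2]
opening: 0.603
```

Call:
{"method": "servo_tool", "body": {
  "steps": [
    [[0, 0, 0], [0, 0, 0]],
    [[0, 0, 0], [0, 0, 0]],
    [[0, 0, 0], [0, 0, 0]],
    [[0, 0, 0], [0, 0, 0]],
    [[0, 0, 0], [0, 0, 0]]
  ],
  "hand": 1,
  "force": 25
}}

```text
clock: 36.38
tool_pos: [0.4494, -0.355, 0.0681]
eef_rot: [1.298, 2.86, -0.006]
force: [-3.8, -2.0, 4.8]
opening: 0.155
```

```bash
python3 - <<'E'
from h import *
s=sense();print(s["tool_pos"],s["opening"],s["joint_positions"],s["force"],s["torque"])
E
```

```text
[ 0.44944742 -0.35497444  0.06813274] 0.15464320502825454 [-0.66666226  0.49887547 -0.06028673  1.00997166 -0.00345208  0.18511645] [-3.81306992 -1.99813619  4.76875514] [-0.5504676   0.85754428 -0.00608075]
```

Call:
{"method": "servo_tool", "body": {
  "steps": [
    [[-0.01, -0.005, 0], [0, 0, 0.05]],
    [[-0.01, -0.005, 0], [0, 0, 0.1]],
    [[-0.01, -0.005, 0], [0, 0, 0.15]],
    [[-0.01, -0.005, 0], [0, 0, 0.2]],
    [[-0.01, -0.005, 0], [0, 0, 0.25]]
  ]
}}

```text
clock: 37.0
tool_pos: [0.4496, -0.3545, 0.0682]
eef_rot: [0.094, 3.137, -0.001]
force: [0.8, 0.5, 3.7]
opening: 0.158
```

```bash
python3 - <<'E'
from h import *
s=sense();print(s["tool_pos"],s["opening"],s["joint_positions"],s["force"],s["torque"])
E
```

```text
[ 0.44956471 -0.354506    0.06815667] 0.1583016372967786 [-0.66848516  0.49751794 -0.06252511  1.00768838  0.00143861 -0.60878032] [0.80020457 0.51455585 3.69424729] [ 0.31191437 -0.22506378 -0.02517333]
```

Call:
{"method": "servo_tool", "body": {
  "steps": [
    [[0, 0, 0], [0, 0, 0.05]],
    [[0, 0, 0], [0, 0, 0.1]],
    [[0, 0, 0], [0, 0, 0.15]],
    [[0, 0, 0], [0, 0, 0.2]],
    [[0, 0, 0], [0, 0, 0.25]]
  ]
}}

```text
clock: 37.62
tool_pos: [0.4493, -0.3543, 0.0684]
eef_rot: [-1.097, 2.94, -0.001]
force: [1.7, 4.9, 7.0]
opening: 0.161
```

Call:
{"method": "servo_tool", "body": {
  "steps": [
    [[0, 0, 0], [0, 0, 0.05]],
    [[0, 0, 0], [0, 0, 0.1]],
    [[0, 0, 0], [0, 0, 0.15]],
    [[0, 0, 0], [0, 0, 0.2]],
    [[0, 0, 0], [0, 0, 0.25]]
  ]
}}

```text
clock: 38.25
tool_pos: [0.4395, -0.3694, 0.0675]
eef_rot: [2.116, -2.278, 0.016]
force: [-22.1, -44.0, 0.2]
opening: 0.253
```

```bash
python3 - <<'E'
from h import *
s=sense();print(s["tool_pos"],s["opening"],s["joint_positions"],s["force"],s["torque"])
show("scene","s16.png",(95,90,195,165))
E
```

```text
[ 0.43951179 -0.3693885   0.06753811] 0.2532004493735341 [-0.68106009  0.4991093  -0.06218803  1.00378387 -0.03379869 -2.17831205] [-22.09081768 -43.96441732   0.17145675] [-8.78306381  4.88866838 -0.04357239]
```

View pics/s16.png

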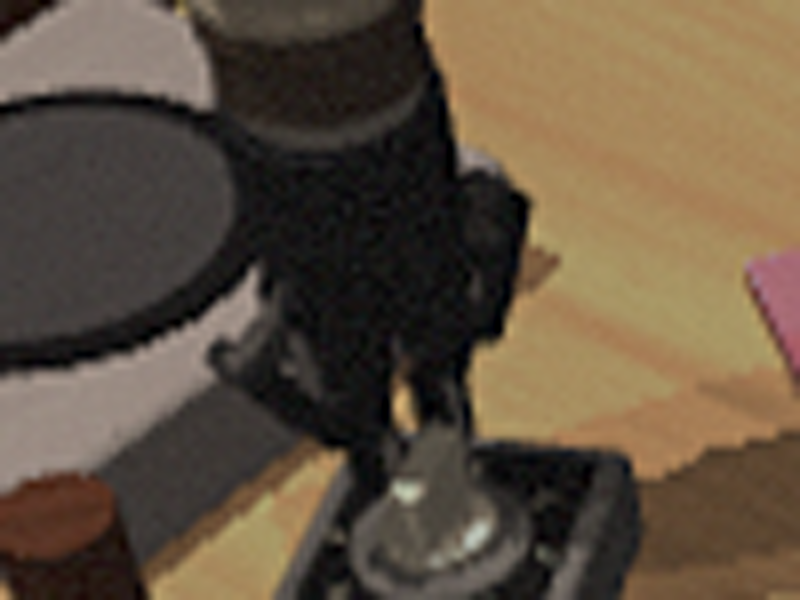

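Call:
{"method": "servo_tool", "body": {
  "steps": [
    [[0, 0, 0], [0, 0, 0]],
    [[0, 0, 0], [0, 0, 0]],
    [[0, 0, 0], [0, 0, 0]],
    [[0, 0, 0.2], [0, 0, 0]],
    [[0, 0, 0.45], [0, 0, 0]]
  ],
  "hand": -0.2
}}

```text
clock: 38.92
tool_pos: [0.4477, -0.3525, 0.1563]
eef_rot: [-2.15, 2.291, 0.006]
force: [1.0, -0.5, -0.3]
opening: 0.599
```

Call:
{"method": "servo_tool", "body": {
  "steps": [
    [[-0.2, 0.3, 0.2], [0, 0, -0.05]],
    [[-0.35, 0.6, 0.2], [0, 0, -0.1]],
    [[-0.5, 0.8, 0.2], [0, 0, -0.15]]
  ]
}}

```text
clock: 39.3
tool_pos: [0.3535, -0.2002, 0.1973]
eef_rot: [-1.548, 2.732, -0.002]
force: [0.3, 0.3, 0.4]
opening: 0.599
```

```bash
python3 - <<'E'
from h import *
s=sense();print(s["tool_pos"],s["opening"],s["joint_positions"],s["force"],s["torque"])
show("top","t17.png",(240,90,420,225))
im=np.load("last_top.npy");cr=im[150:200,340:406];cv2.imwrite("pics/d3.png",cv2.resize(cr,None,fx=12,fy=12,interpolation=cv2.INTER_CUBIC))
show("scene","s17.png",(90,100,290,250))
E
```

```text
[ 0.35353814 -0.20022833  0.19725404] 0.5987463524834347 [-5.16092167e-01  7.36786160e-02 -2.86635164e-01  1.20825802e+00
  1.04231470e-03 -1.54696734e+00] [0.3116795  0.34440958 0.42935222] [-0.00129819  0.0360316   0.01762578]
```

View pics/d3.png

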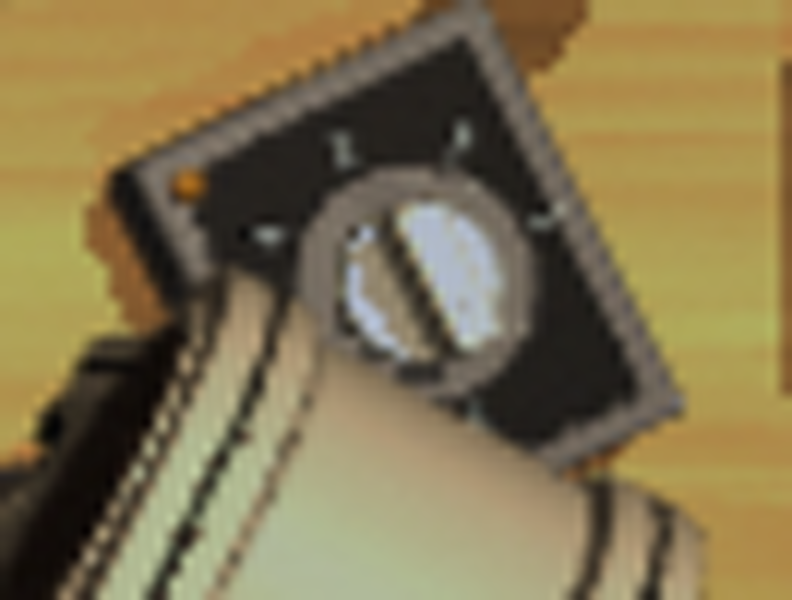

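View pics/s17.png

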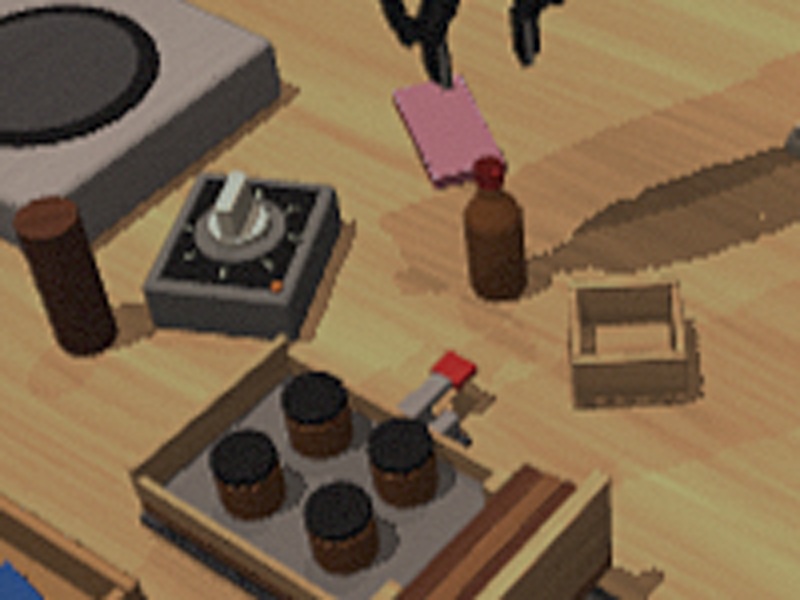

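```bash
python3 - <<'E'
from h import *
im=np.load("last_scene.npy");cr=im[135:175,130:183];cv2.imwrite("pics/d4.png",cv2.resize(cr,None,fx=15,fy=15,interpolation=cv2.INTER_CUBIC))
for a in(23,26,33,41,45):
  d=np.array([np.cos(np.radians(a)),np.sin(np.radians(a)),0])*.021
  for cam,o,s in(("scene",(130,135),15),("top",(340,150),12)):
    c=np.array([.448,-.352,.089]); p,q=[(proj(cam,c+k*d)+.5-o)*s for k in(-1,1)]
    print(a,cam,p.round(),q.round(), "slope", round(np.degrees(np.arctan2(*(q-p)[::-1])),1))
E
```

```text
23 scene [314. 117.] [237. 260.] slope 118.2
23 top [472. 345.] [407. 202.] slope -114.3
26 scene [309. 116.] [243. 261.] slope 114.5
26 top [475. 343.] [404. 203.] slope -117.2
33 scene [296. 116.] [256. 261.] slope 105.2
33 top [484. 338.] [395. 208.] slope -124.2
41 scene [280. 116.] [272. 261.] slope 93.5
41 top [492. 332.] [387. 215.] slope -132.1
45 scene [273. 117.] [279. 260.] slope 87.4
45 top [496. 328.] [383. 219.] slope -136.1
```

View pics/d4.png

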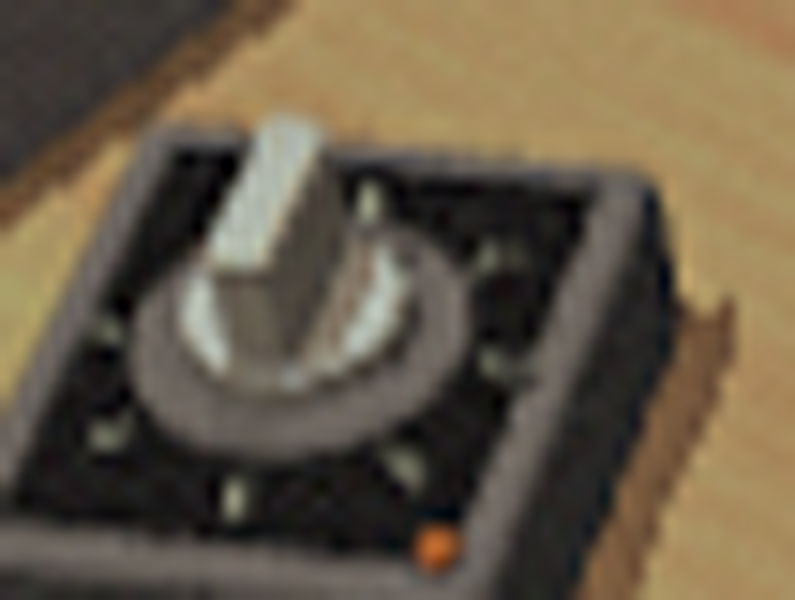

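Call:
{"method": "servo_tool", "body": {
  "steps": [
    [[0.12, -0.25, 0], [0, 0, -0.05]],
    [[0.24, -0.5, 0], [0, 0, -0.1]],
    [[0.47, -0.7, 0], [0, 0, -0.15]],
    [[0.47, -0.766, 0], [0, 0, -0.178]],
    [[0.47, -0.766, -0.3], [0, 0, -0.178]]
  ]
}}

```text
clock: 40.02
tool_pos: [0.4524, -0.3592, 0.1397]
eef_rot: [-0.739, 3.046, -0.015]
force: [0.4, -0.4, -1.1]
opening: 0.602
```

Call:
{"method": "servo_tool", "body": {
  "steps": [
    [[0, 0, -0.2], [0, 0, 0]],
    [[0, 0, -0.34], [0, 0, 0]],
    [[0, 0, -0.345], [0, 0, 0]],
    [[0, 0, -0.345], [0, 0, 0]]
  ]
}}

```text
clock: 40.52
tool_pos: [0.4486, -0.3557, 0.0684]
eef_rot: [-0.741, 3.052, -0.002]
force: [0.6, -0.2, -0.0]
opening: 0.597
```

Call:
{"method": "servo_tool", "body": {
  "steps": [
    [[0, 0, 0], [0, 0, 0]],
    [[0, 0, 0], [0, 0, 0]],
    [[0, 0, 0], [0, 0, 0]],
    [[0, 0, 0], [0, 0, 0]],
    [[0, 0, 0], [0, 0, 0]]
  ],
  "hand": 1,
  "force": 25
}}

```text
clock: 41.15
tool_pos: [0.448, -0.355, 0.0688]
eef_rot: [-0.738, 3.052, 0.0]
force: [-1.6, 3.0, 6.4]
opening: 0.159
```

```bash
python3 - <<'E'
from h import *
s=sense();print(s["tool_pos"],s["opening"],s["eef_rot"],s["joint_positions"][5],s["force"],s["torque"])
E
```

```text
[ 0.4479518  -0.35503119  0.06883769] 0.1586149595429053 [-7.37953646e-01  3.05198106e+00  3.02281788e-04] -1.145432330151064 [-1.61895097  3.03410337  6.41800125] [ 0.69967304  0.25710857 -0.42411481]
```

Call:
{"method": "servo_tool", "body": {
  "steps": [
    [[0, 0, 0], [0, 0, 0]],
    [[0, 0, 0], [0, 0, 0]],
    [[0, 0, 0], [0, 0, 0]],
    [[0, 0, 0.2], [0, 0, 0]],
    [[0, 0, 0.5], [0, 0, 0]]
  ],
  "hand": -0.2
}}

```text
clock: 41.78
tool_pos: [0.4462, -0.3545, 0.1659]
eef_rot: [0.738, -3.05, -0.007]
force: [1.5, -0.8, -0.2]
opening: 0.598
```

Call:
{"method": "servo_tool", "body": {
  "steps": [
    [[-0.1, 0.25, 0.15], [0, 0, -0.05]],
    [[-0.2, 0.5, 0.15], [0, 0, -0.1]],
    [[-0.45, 0.6, 0.15], [0, 0, -0.15]],
    [[-0.7, 0.7, 0.15], [0, 0, -0.15]]
  ]
}}

```text
clock: 42.28
tool_pos: [0.3065, -0.2145, 0.1973]
eef_rot: [-0.007, 3.141, -0.001]
force: [-0.1, -1.1, 0.3]
opening: 0.598
```

```bash
python3 - <<'E'
from h import *
s=sense();print(s["tool_pos"],s["opening"],s["eef_rot"],s["joint_positions"][5])
show("top","t18.png",(240,90,420,225))
im=np.load("last_top.npy");cr=im[150:200,340:406];cv2.imwrite("pics/d5.png",cv2.resize(cr,None,fx=12,fy=12,interpolation=cv2.INTER_CUBIC))
show("scene","s18.png",(90,100,290,250))
im=np.load("last_top.npy").astype(int); m=(im[...,2]>120)&(im[...,1]<60)&(im[...,0]<60)
n,l,st,ce=cv2.connectedComponentsWithStats(m.astype(np.uint8))
print([(c.round(1),q[4],atz("top",c,.041).round(4)) for c,q in zip(ce[1:],st[1:]) if q[4]>5 and 290<c[0]<330 and 150<c[1]<190])
E
```

```text
[ 0.30649519 -0.21454287  0.19727986] 0.5979485164578124 [-7.34324140e-03  3.14137563e+00 -8.40051571e-04] -0.6151352456095202
[(array([310., 170.]), np.int32(49), array([ 0.4616, -0.1442,  0.041 ]))]
```

View pics/d5.png

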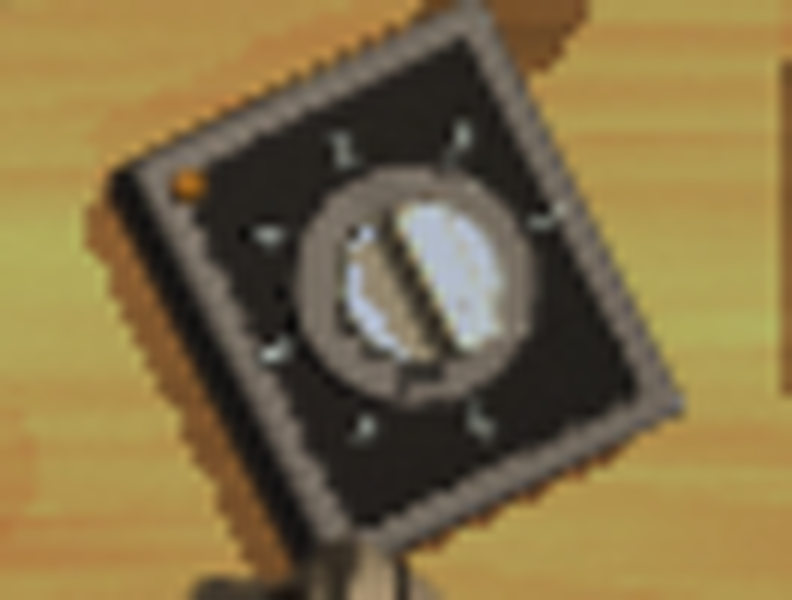

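View pics/t18.png

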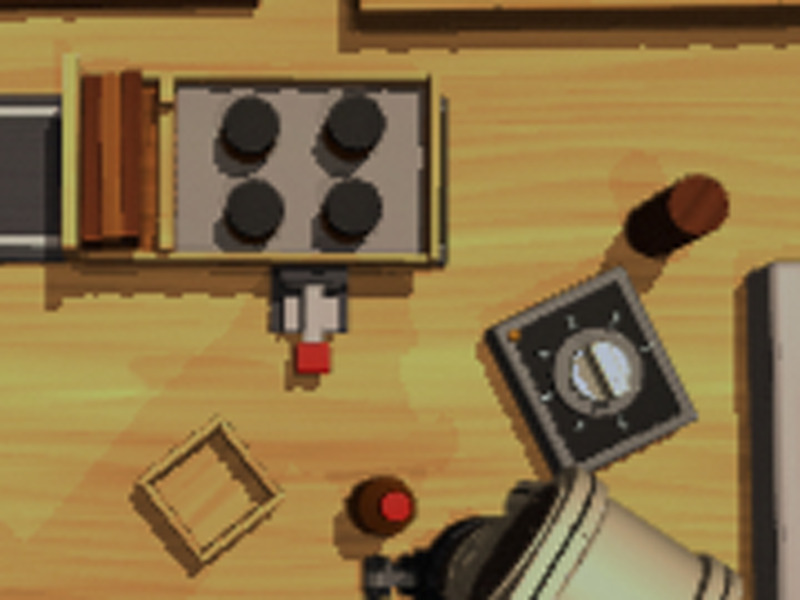

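View pics/s18.png

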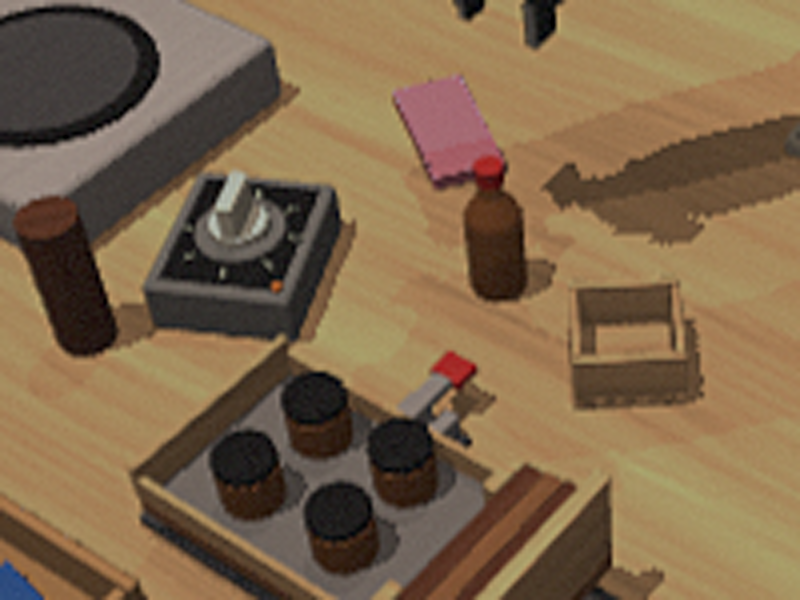

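Call:
{"method": "servo_tool", "body": {
  "steps": [
    [[0.25, 0.1, 0], [0, 0, 0]],
    [[0.5, 0.25, 0], [0, 0, 0]],
    [[0.76, 0.35, 0], [0, 0, 0]],
    [[0.76, 0.35, -0.25], [0, 0, 0]],
    [[0.76, 0.35, -0.5], [0, 0, 0]]
  ]
}}

```text
clock: 43.0
tool_pos: [0.4619, -0.1454, 0.0964]
eef_rot: [-0.009, 3.139, -0.002]
force: [-0.5, -0.6, -0.6]
opening: 0.597
```

```bash
python3 - <<'E'
from h import *
s=sense();t=s["tool_pos"];print(t,s["opening"],s["eef_rot"])
show("scene","s19.png",(150,120,250,195),[t,(t[0],t[1],.041)])
E
```

```text
[ 0.4618626  -0.14541097  0.09640675] 0.596846453465828 [-8.71355798e-03  3.13882919e+00 -1.58921519e-03]
```

View pics/s19.png

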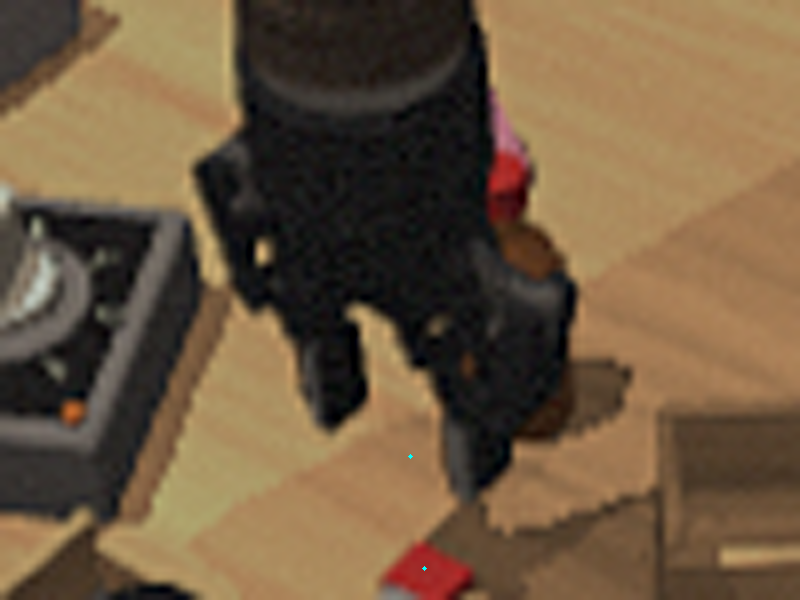

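Call:
{"method": "servo_tool", "body": {
  "steps": [
    [[0, 0, -0.15], [0, 0, 0]],
    [[0, 0, -0.3], [0, 0, 0]],
    [[0, 0, -0.4], [0, 0, 0]],
    [[0, 0, -0.4], [0, 0, 0]]
  ]
}}

```text
clock: 43.55
tool_pos: [0.4589, -0.1454, 0.0166]
eef_rot: [0.006, -3.139, -0.001]
force: [0.3, 0.2, 0.9]
opening: 0.603
```

Call:
{"method": "servo_tool", "body": {
  "steps": [
    [[0, 0, 0], [0, 0, 0]],
    [[0, 0, 0], [0, 0, 0]],
    [[0, 0, 0], [0, 0, 0]],
    [[0, 0, 0], [0, 0, 0]],
    [[0, 0, 0], [0, 0, 0]]
  ],
  "hand": 1,
  "force": 25
}}

```text
clock: 44.18
tool_pos: [0.4607, -0.1442, 0.0188]
eef_rot: [-0.006, 3.139, 0.005]
force: [0.2, 3.8, 2.2]
opening: 0.3
```

Call:
{"method": "servo_tool", "body": {
  "steps": [
    [[0.002, 0, 0.03], [0, 0, 0]],
    [[0.006, 0, 0.06], [0, 0, 0]],
    [[0.013, 0, 0.09], [0, 0, 0]],
    [[0.024, 0, 0.117], [0, 0, 0]]
  ]
}}

```text
clock: 44.68
tool_pos: [0.4636, -0.1442, 0.0406]
eef_rot: [0.007, -3.14, -0.004]
force: [0.5, 5.1, -8.0]
opening: 0.297
```

Call:
{"method": "servo_tool", "body": {
  "steps": [
    [[0.014, 0, 0.028], [0, 0, 0]],
    [[0.028, 0, 0.053], [0, 0, 0]],
    [[0.047, 0, 0.077], [0, 0, 0]],
    [[0.067, 0, 0.1], [0, 0, 0]],
    [[0.067, 0, 0.105], [0, 0, 0]]
  ]
}}

```text
clock: 45.3
tool_pos: [0.4759, -0.1444, 0.0611]
eef_rot: [0.006, -3.137, -0.004]
force: [-0.6, 5.4, -8.8]
opening: 0.299
```

```bash
python3 - <<'E'
from h import *
s=sense();t=s["tool_pos"];print(t,s["opening"],s["force"],s["torque"])
show("scene","s20.png",(150,120,250,220))
E
```

```text
[ 0.47585375 -0.14438884  0.06114824] 0.298637395414329 [-0.60148149  5.3869606  -8.77913052] [ 0.90202129  0.32693479 -0.2623886 ]
```

View pics/s20.png

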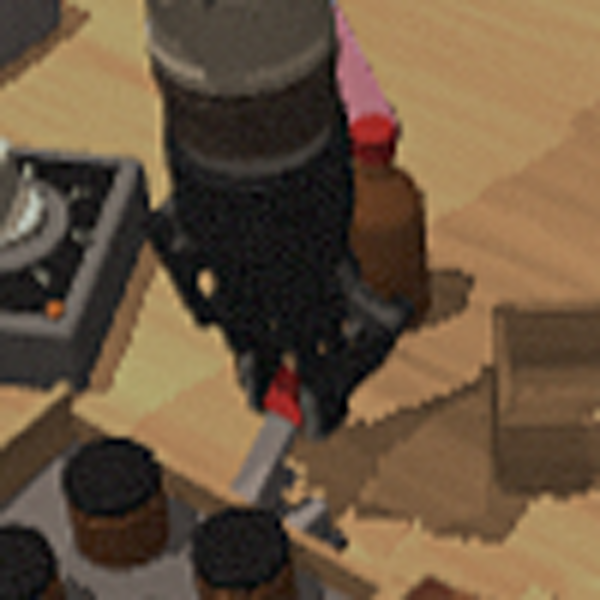

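Call:
{"method": "servo_tool", "body": {
  "steps": [
    [[0.008, 0, 0.01], [0, 0, 0]],
    [[0.015, 0, 0.02], [0, 0, 0]],
    [[0.015, 0, 0.02], [0, 0, 0]]
  ]
}}

```text
clock: 45.72
tool_pos: [0.4795, -0.1445, 0.0653]
eef_rot: [0.007, -3.139, -0.003]
force: [-1.4, 5.4, -6.3]
opening: 0.297
```

Call:
{"method": "servo_tool", "body": {
  "steps": [
    [[0, 0, 0], [0, 0, 0]],
    [[0, 0, 0], [0, 0, 0]],
    [[0, 0, 0], [0, 0, 0]],
    [[0, 0, 0.2], [0, 0, 0]],
    [[0, 0, 0.45], [0, 0, 0]]
  ],
  "hand": -0.2
}}

```text
clock: 46.35
tool_pos: [0.48, -0.1456, 0.156]
eef_rot: [0.006, -3.139, -0.0]
force: [0.7, -0.1, 0.7]
opening: 0.601
```

Call:
{"method": "servo_tool", "body": {
  "steps": [
    [[-0.2, -0.1, 0.2], [0, 0, 0]],
    [[-0.5, -0.2, 0.2], [0, 0, 0]],
    [[-0.6, -0.3, 0.2], [0, 0, 0]]
  ],
  "hand": 1
}}

```text
clock: 46.72
tool_pos: [0.3583, -0.2059, 0.1967]
eef_rot: [-0.005, 3.141, -0.002]
force: [0.5, 0.4, 0.8]
opening: 0.002
```

```bash
python3 - <<'E'
from h import *
s=sense();t=s["tool_pos"];print(t,s["opening"],s["force"],s["torque"])
show("scene","s21.png",(90,120,290,270))
show("top","t21.png",(220,90,400,225))
im=np.load("last_top.npy").astype(int); m=(im[...,2]>120)&(im[...,1]<60)&(im[...,0]<60)
n,l,st,ce=cv2.connectedComponentsWithStats(m.astype(np.uint8))
print([(c.round(1),q[4],atz("top",c,.079).round(4)) for c,q in zip(ce[1:],st[1:]) if q[4]>5 and 290<c[0]<330 and 150<c[1]<190])
E
```

```text
[ 0.35833476 -0.20585495  0.19667715] 0.0023317689484986704 [0.49074189 0.38214244 0.75826723] [-0.02779949  0.00555862 -0.02668559]
[(array([311.2, 164.4]), np.int32(43), array([ 0.4767, -0.1447,  0.079 ]))]
```

View pics/s21.png

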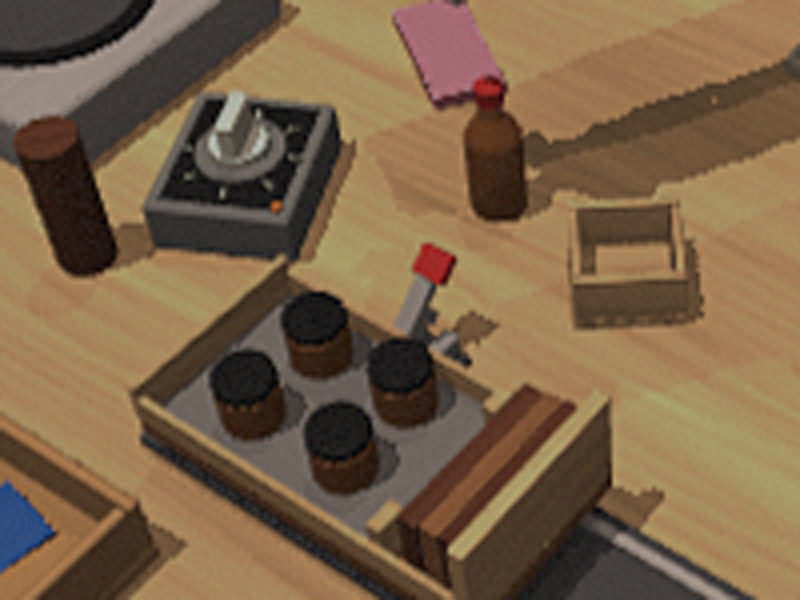

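View pics/t21.png

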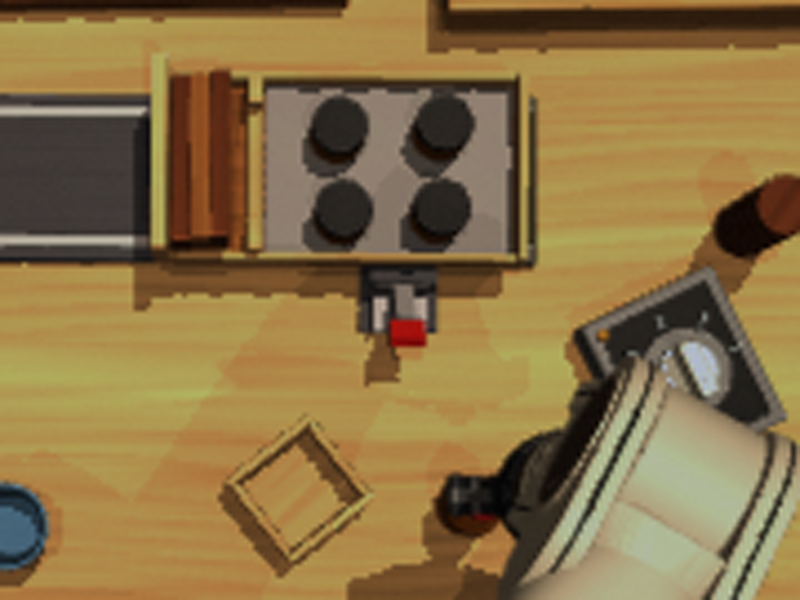

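Call:
{"method": "servo_tool", "body": {
  "steps": [
    [[0.3, -0.1, 0], [0, 0, 0]],
    [[0.6, -0.2, 0], [0, 0, 0]],
    [[0.9, -0.3, 0], [0, 0, 0]],
    [[1, -0.4, 0], [0, 0, 0]],
    [[1, -0.47, 0], [0, 0, 0]]
  ]
}}

```text
clock: 47.45
tool_pos: [0.5629, -0.2996, 0.1943]
eef_rot: [0.009, -3.141, -0.0]
force: [-0.0, 0.3, 0.6]
opening: 0.004
```

Call:
{"method": "servo_tool", "body": {
  "steps": [
    [[0.2, 0, 0], [0, 0, 0]],
    [[0.2, 0, -0.2], [0, 0, 0]],
    [[0.2, 0, -0.45], [0, 0, 0]],
    [[0.2, 0, -0.7], [0, 0, 0]],
    [[0.2, 0, -0.735], [0, 0, 0]]
  ]
}}

```text
clock: 48.08
tool_pos: [0.5969, -0.2977, 0.0444]
eef_rot: [0.006, -3.133, -0.007]
force: [0.7, 0.1, -0.4]
opening: -0.003
```

```bash
python3 - <<'E'
from h import *
s=sense();t=s["tool_pos"];print(t,s["opening"],s["eef_rot"])
show("scene","s22.png",(90,110,230,215),[t])
E
```

```text
[ 0.59690361 -0.29771875  0.04441788] -0.002729654358422018 [ 0.00572821 -3.13291104 -0.00677786]
```

View pics/s22.png

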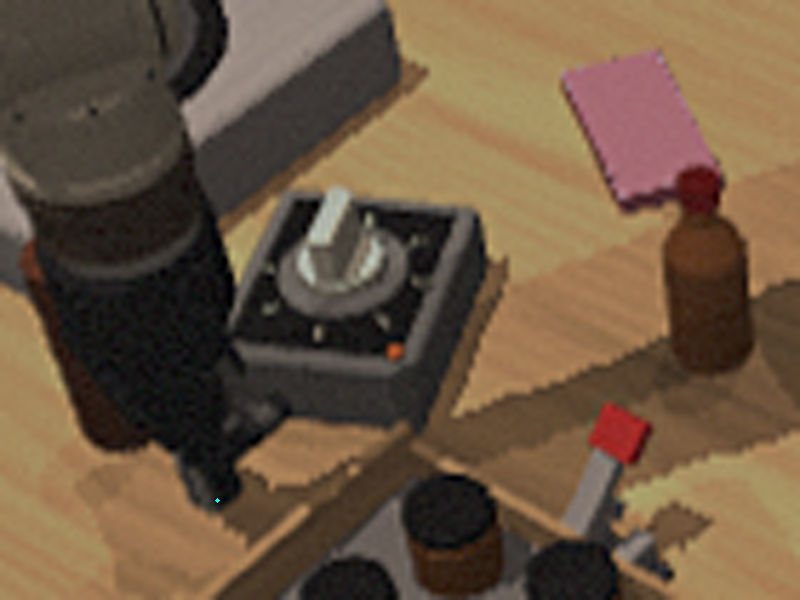

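Call:
{"method": "servo_tool", "body": {
  "steps": [
    [[0, 0, 0], [0, 0, -0.055]],
    [[0, 0, 0], [0, 0, -0.11]],
    [[0, 0, 0], [0, 0, -0.165]],
    [[0, 0, 0], [0, 0, -0.22]],
    [[0, 0, 0], [0, 0, -0.275]]
  ]
}}

```text
clock: 48.75
tool_pos: [0.6027, -0.3006, 0.0528]
eef_rot: [1.316, 2.846, -0.0]
force: [0.4, -0.8, -0.2]
opening: 0.001
```

Call:
{"method": "servo_tool", "body": {
  "steps": [
    [[0, 0.05, 0], [0, 0, -0.055]],
    [[0, 0.1, 0], [0, 0, -0.11]],
    [[0, 0.13, 0], [0, 0, -0.165]],
    [[0, 0.15, 0], [0, 0, -0.22]],
    [[0, 0.17, 0], [0, 0, -0.225]]
  ]
}}

```text
clock: 49.38
tool_pos: [0.6026, -0.2662, 0.0521]
eef_rot: [2.212, 2.223, 0.003]
force: [0.5, -1.0, 0.3]
opening: -0.001
```

Call:
{"method": "servo_tool", "body": {
  "steps": [
    [[0, 0.02, 0], [0, 0, 0]],
    [[0, 0.04, 0], [0, 0, 0]],
    [[0, 0.06, 0], [0, 0, 0]],
    [[0, 0.08, 0], [0, 0, 0]],
    [[0, 0.1, 0], [0, 0, 0]]
  ]
}}

```text
clock: 50.0
tool_pos: [0.6008, -0.2455, 0.0486]
eef_rot: [2.217, 2.226, -0.001]
force: [0.4, -3.3, -0.3]
opening: 0.002
```

Call:
{"method": "servo_tool", "body": {
  "steps": [
    [[0, 0.015, 0], [0, 0, 0]],
    [[0, 0.03, 0], [0, 0, 0]],
    [[0, 0.05, 0], [0, 0, 0]],
    [[0, 0.07, 0], [0, 0, 0]],
    [[0, 0.09, 0], [0, 0, 0]]
  ]
}}

```text
clock: 50.62
tool_pos: [0.601, -0.2273, 0.0487]
eef_rot: [2.217, 2.226, 0.0]
force: [1.8, -3.1, -1.5]
opening: 0.002
```

Call:
{"method": "servo_tool", "body": {
  "steps": [
    [[0, 0.02, 0], [0, 0, 0]],
    [[0, 0.04, 0], [0, 0, 0]],
    [[0, 0.06, 0], [0, 0, 0]],
    [[0, 0.08, 0], [0, 0, 0]],
    [[0, 0.1, 0], [0, 0, 0]]
  ]
}}

```text
clock: 51.25
tool_pos: [0.6011, -0.2073, 0.0488]
eef_rot: [2.217, 2.226, 0.0]
force: [2.3, -3.3, -1.2]
opening: -0.001
```

```bash
python3 - <<'E'
from h import *
s=sense();t=s["tool_pos"];print(t,s["force"])
show("scene","s23.png",(90,120,290,270))
E
```

```text
[ 0.60107487 -0.20728243  0.04884613] [ 2.29789895 -3.315451   -1.15599999]
```

View pics/s23.png

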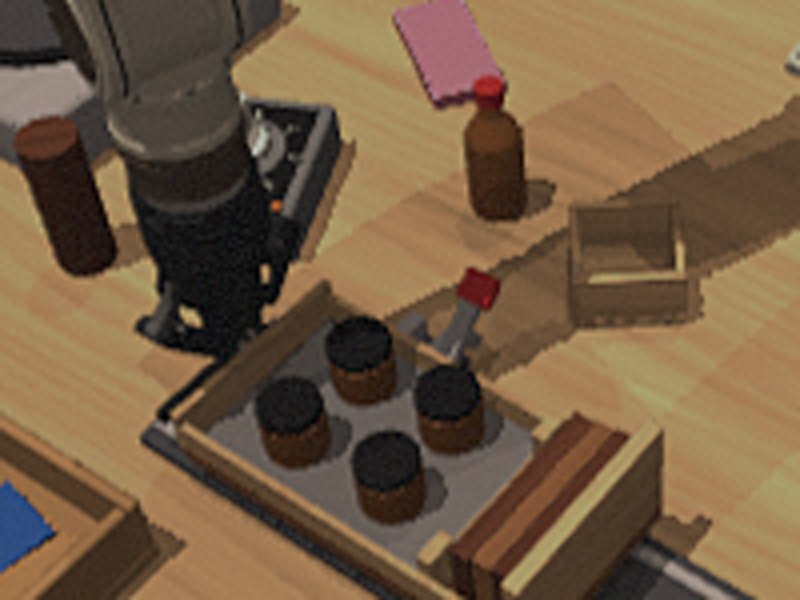

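The carriage is rolling with everything still standing. I'll keep pushing.

Call:
{"method": "servo_tool", "body": {
  "steps": [
    [[0, 0.02, 0], [0, 0, 0]],
    [[0, 0.04, 0], [0, 0, 0]],
    [[0, 0.06, 0], [0, 0, 0]],
    [[0, 0.08, 0], [0, 0, 0]],
    [[0, 0.1, 0], [0, 0, 0]]
  ]
}}

```text
clock: 51.92
tool_pos: [0.601, -0.1873, 0.0489]
eef_rot: [2.217, 2.226, 0.0]
force: [1.6, -2.8, 1.4]
opening: -0.003
```

Call:
{"method": "servo_tool", "body": {
  "steps": [
    [[0, 0.02, 0], [0, 0, 0]],
    [[0, 0.04, 0], [0, 0, 0]],
    [[0, 0.06, 0], [0, 0, 0]],
    [[0, 0.08, 0], [0, 0, 0]],
    [[0, 0.1, 0], [0, 0, 0]]
  ]
}}

```text
clock: 52.55
tool_pos: [0.6008, -0.1673, 0.0487]
eef_rot: [2.217, 2.226, -0.0]
force: [2.0, -2.3, 0.7]
opening: -0.002
```

Call:
{"method": "servo_tool", "body": {
  "steps": [
    [[0, 0.02, 0], [0, 0, 0]],
    [[0, 0.04, 0], [0, 0, 0]],
    [[0, 0.06, 0], [0, 0, 0]],
    [[0, 0.08, 0], [0, 0, 0]],
    [[0, 0.1, 0], [0, 0, 0]]
  ]
}}

```text
clock: 53.18
tool_pos: [0.6008, -0.1473, 0.0487]
eef_rot: [-2.217, -2.226, 0.0]
force: [1.5, -2.8, 1.1]
opening: -0.001
```

Call:
{"method": "servo_tool", "body": {
  "steps": [
    [[0, 0.02, 0], [0, 0, 0]],
    [[0, 0.04, 0], [0, 0, 0]],
    [[0, 0.06, 0], [0, 0, 0]],
    [[0, 0.08, 0], [0, 0, 0]],
    [[0, 0.1, 0], [0, 0, 0]]
  ]
}}

```text
clock: 53.8
tool_pos: [0.6008, -0.1272, 0.0486]
eef_rot: [-2.217, -2.226, 0.0]
force: [2.9, -2.5, -0.0]
opening: -0.004
```

Call:
{"method": "servo_tool", "body": {
  "steps": [
    [[0, 0.02, 0], [0, 0, 0]],
    [[0, 0.04, 0], [0, 0, 0]],
    [[0, 0.06, 0], [0, 0, 0]],
    [[0, 0.08, 0], [0, 0, 0]]
  ]
}}

```text
clock: 54.3
tool_pos: [0.6008, -0.1113, 0.0487]
eef_rot: [-2.217, -2.226, 0.0]
force: [2.4, -2.7, -0.1]
opening: -0.004
```

Call:
{"method": "servo_tool", "body": {
  "steps": [
    [[0, 0.01, 0], [0, 0, 0]],
    [[0, 0.02, 0], [0, 0, 0]],
    [[0, 0.03, 0], [0, 0, 0]],
    [[0, 0.04, 0], [0, 0, 0]]
  ]
}}

```text
clock: 54.8
tool_pos: [0.6007, -0.1035, 0.0487]
eef_rot: [-2.217, -2.226, 0.0]
force: [0.5, -2.2, 0.8]
opening: -0.002
```

Call:
{"method": "servo_tool", "body": {
  "steps": [
    [[0, 0.01, 0], [0, 0, 0]],
    [[0, 0.02, 0], [0, 0, 0]],
    [[0, 0.03, 0], [0, 0, 0]]
  ]
}}

```text
clock: 55.18
tool_pos: [0.6008, -0.0974, 0.0487]
eef_rot: [2.217, 2.226, -0.0]
force: [1.7, -3.0, 0.2]
opening: -0.004
```

Call:
{"method": "servo_tool", "body": {
  "steps": [
    [[0, 0.01, 0], [0, 0, 0]],
    [[0, 0.015, 0], [0, 0, 0]],
    [[0, 0.02, 0], [0, 0, 0]]
  ]
}}

```text
clock: 55.55
tool_pos: [0.6009, -0.0956, 0.0487]
eef_rot: [2.217, 2.222, -0.005]
force: [1.2, -9.3, -0.8]
opening: 0.001
```

Call:
{"method": "servo_tool", "body": {
  "steps": [
    [[0, 0.005, 0], [0, 0, 0]],
    [[0, -0.02, 0], [0, 0, 0]],
    [[0, -0.1, 0], [0, 0, 0]],
    [[0, -0.3, 0], [0, 0, 0]],
    [[0, -0.4, 0.2], [0, 0, 0]]
  ]
}}

```text
clock: 56.18
tool_pos: [0.5973, -0.1743, 0.0851]
eef_rot: [-2.212, -2.219, 0.006]
force: [0.4, 0.3, -0.6]
opening: -0.0
```

Call:
{"method": "servo_tool", "body": {
  "steps": [
    [[0, 0, 0.3], [0, 0, 0]],
    [[-0.2, -0.1, 0.6], [0, 0, 0]],
    [[-0.5, -0.1, 0.6], [0, 0, 0]],
    [[-0.8, -0.1, 0.6], [0, 0, 0]],
    [[-1, -0.1, 0.6], [0, 0, 0]]
  ]
}}

```text
clock: 56.8
tool_pos: [0.3979, -0.1932, 0.2089]
eef_rot: [-2.217, -2.224, -0.001]
force: [0.1, -0.9, 0.8]
opening: -0.002
```

```bash
python3 - <<'E'
from h import *
s=sense();t=s["tool_pos"];print(t,s["force"],s["clock"])
show("scene","s24.png",(110,120,310,270))
show("top","t24.png",(180,90,380,240))
for n in["sauce","masu","teacup","mill","tin","bowl","rest"]:
    for k in tip_of(n,"scene")[:1]: print(n,atz("scene",k["pixel"],0)[:2].round(3))
E
```

```text
[ 0.39788552 -0.19324198  0.2089122 ] [ 0.10257984 -0.87486818  0.79312264] 56.8
sauce [ 0.352 -0.19 ]
masu [0.344 0.337]
teacup [0.343 0.153]
mill [ 0.562 -0.407]
tin [ 0.364 -0.069]
bowl [0.586 0.393]
rest [0.36  0.234]
```

View pics/s24.png

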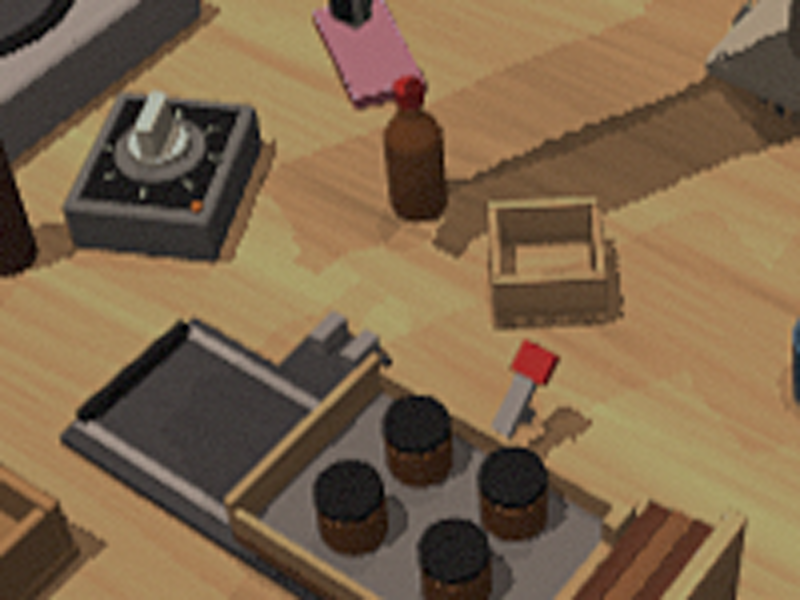

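View pics/t24.png

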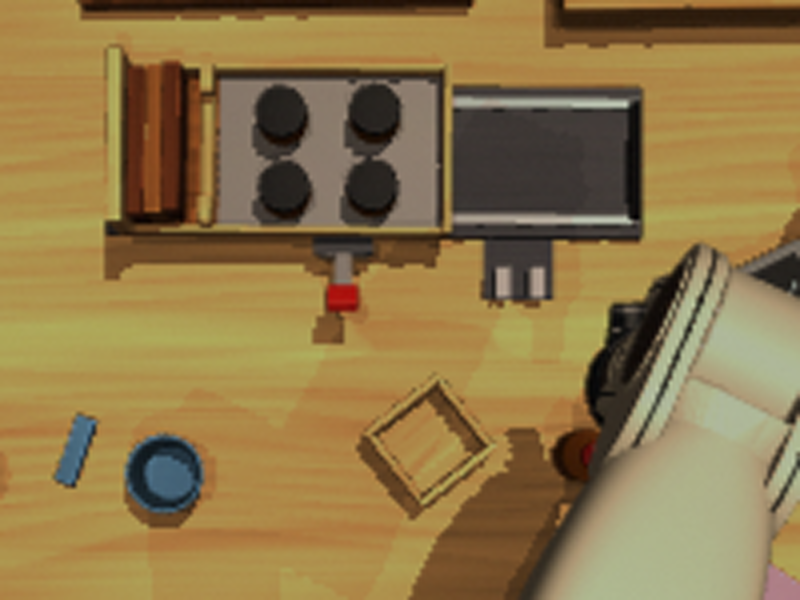

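```bash
python3 - <<'E'
from h import *
show("scene","s25.png",(200,200,320,290))
capture("top");im=np.load("last_top.npy").astype(int); m=(im[...,2]>120)&(im[...,1]<60)&(im[...,0]<60)
n,l,st,ce=cv2.connectedComponentsWithStats(m.astype(np.uint8))
print([(c.round(1),q[4],atz("top",c,.079).round(4)) for c,q in zip(ce[1:],st[1:]) if q[4]>5 and 250<c[0]<330 and 150<c[1]<190])
E
```

```text
[(array([265.4, 163.9]), np.int32(50), array([0.4803, 0.0042, 0.079 ]))]
```

View pics/s25.png

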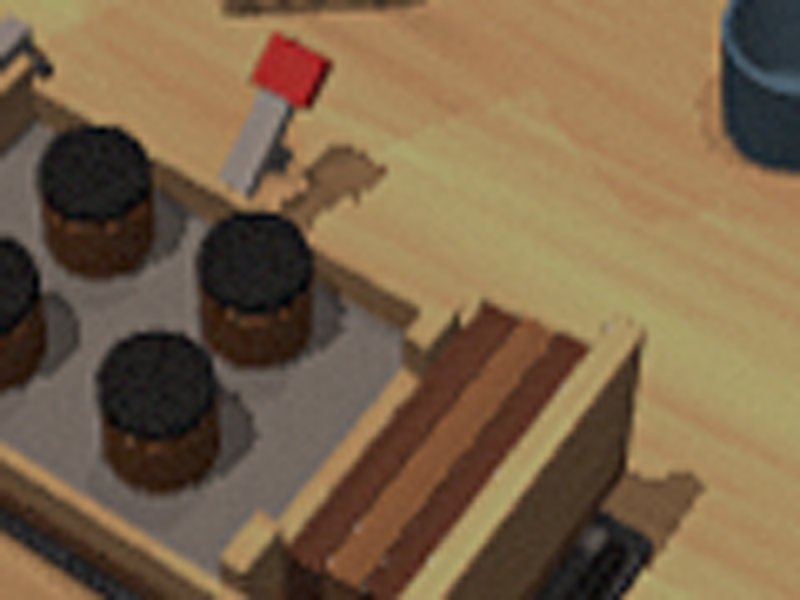

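```bash
python3 -c "
from plant import *
print(hand_in())"
```

```text
the job is handed in; nothing more can be done
None
```

I finished the whole sequence and handed the job in at about 57 s of the 210 s allowed. No verdict is reported, so the results below are my own last checks.

**What I did, in order:**
1. Pressed the brake lever down.
2. Pushed the three boards upright, ending with about 10 N against the backstop.
3. Stood all four jars in the tray. One had been knocked aside on the counter partway through, so I found it again first.
4. Turned the dial anticlockwise to its stop.
5. Lifted the lever fully up.
6. Rolled the carriage slowly home and moved the arm clear.

**What the last checks showed:**
- **Carriage:** it is home. The push force rose to about 9 N at the stop, and the pad's position shows it moved 0.149 m.
- **Lever:** it is up. After the lift, before rolling, the pad was back within 1 mm of its starting position, and it still looks raised in the last pictures.
- **Boards and jars:** all three boards stand tight and square, and all four jars stand in the tray.
- **Dial:** its bar lines up with the off tick.

**What disagreed:**
- **Dial angle:** the first turn overshot the stop and wedged the fingers at about 50 N. The gripper angle then implied the bar was about 15° further round than the pictures showed. I gripped it again, and it pushed back at about 0.4 N·m with no movement, so I took it to be at its stop.
- **Scene camera:** it reads about 2 px off in row, which I corrected for.
- **Other tableware:** it looked unmoved, but in the final check the detector appears to have swapped the labels of the masu and the tin. Each reported spot was close to where the other had been at the start.

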